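# Lay out a watchmaker's bench for the next repair

## Robot

A 6-joint arm with a two-finger parallel gripper is mounted at the origin on the work surface. World frame = base frame: x ahead of the robot, y to its left, z up, the work surface at z = 0. Lengths are in m, angles in rad, forces in N, time in s.
With the tool pointing down it reaches from about 0.15 to 0.775 m from the base axis. Payload 6.1 kg.
Tool frame: the origin (TCP) lies at the very end of the fingers, on their centre line; the grasp point (between the pads) lies ctrl.tcp_to_grasp behind it (ctrl.tcp_to_grasp is the distance from the TCP to the grasp point, in m); y points along the fingers, z is the direction in which the jaws open and shut, and the axes are right-handed (so a half turn about y gives the same grasp; the last joint's range is limited). The gripper opens to 85 mm and grips with 20 to 120 N. Pads are 22 mm wide; open, the fingers measure 114 mm over their backs; the gripper's body (76 mm by 85 mm) begins 54 mm behind the grasp point. The pads swing forward as they close: fully open they stand 13 mm farther back than shut.
Start: joints at [-1.229, 0.126, -0.04, 1.405, 0, 1.571], TCP at [0.176, -0.495, 0.192] pointing down, gripper open.
Joint ranges: [-2.72, 2.72], [-0.95, 1.95], [-1.27, 1.35], [-1.78, 2.02], [-1.46, 1.47], [-3.14, 3.14]. Speed limits (rad/s): [2.39, 2.39, 3.01, 3.14, 3.14, 3.14].

## Interface

Orientations are given as a unit quaternion [x, y, z, w].
In Python, from workcell import ctrl gives the robot as it stands.
- The arm moves only by the shell command python3 -m crank 'ROWS'. ROWS is JSON, one flat list of numbers, 7 for each row, row after row: the shift along the world's x, y, z scaled (see below), then the turn, a rotation vector about the world's x, y, z scaled (see below), then the opening, from 0 (shut) to 1 (fully open). In form: [x, y, z, wx, wy, wz, gripper, x, y, z, wx, wy, wz, gripper, ...]. A call has 1 to 20 rows; each row is the pose to reach, as a shift and turn from the pose measured when the call began, turning the shorter way round; what a row does not reach only later rows make up. The controller multiplies each number of a shift by 0.1 m and each number of a turn by pi rad. A row lasts 1/12 s, in which the tool goes at most 41.7 mm and 7.16 degrees, less where a joint would pass 70% of its speed; a pose out of reach is approached as far as the arm can. A call with a number of a shift or a turn outside -1 to 1 is refused whole. A call with a gripper value outside its range is refused whole. The fingers move at their own pace and stop on an object; the grip force is fixed at half the most. Time passes only in rows, so rows that repeat a pose let the fingers close. It gives the time, the measured TCP pose, the force and the opening at its end, in the units of the state.
- ctrl.observe(): the state, without advancing time (a new reading comes with each control period).
- ctrl.read_camera(name): name is "side" or "top" or "wrist"; returns a dict with "frame" (480x640x3 uint8, red, green, blue), "mtx" (3x3 intrinsics, pixels), "camera_from_world" (4x4, takes a point from world to camera coordinates); the wrist camera has in their place "tool_from_camera" (4x4, takes a point from camera to tool coordinates, whose origin is the TCP and whose axes are the tool frame's). Camera axes: x right, y up, looking along -z (the intrinsics and any distortion apply to the point x, -y, -z); pixel columns grow to the right and rows downward; lengths in m; the calibration is good to about 2 mm. A picture is of the moment at which its call begins: read the wrist's pose just before it. There is no depth.
- ctrl.finish_job(): hands the job in, once; it reports no verdict.
Trained networks look in a picture, given as the dict that the camera call returned (one of the last four; its "shot" number tells which), for a name from the list of things; names that differ only in an ending like _2 or _b are one class to them, and where a whole thing is asked for, a point or a joint stands for the part that bears it (a point fixed in the world has none). Each returns a list of dicts, best first, with "confidence" (0 to 1); they miss things now and then, are a little off and sometimes report something else, mostly with a low value. They report only what shows in the picture. A call takes as long as a camera call. They do not tell look-alikes from the thing itself.
- ctrl.regions_of(picture, name): "pixels" (480x640 bool, what is visible of it) and "uv" ([column, row] in pixels, amid what is visible of it).
The state is a dict: "t": time; "joint_positions": joint angles; "joint_velocities": joint speeds; "tau": joint torques, N m; "ee_pos": TCP position; "tcp_rot": TCP orientation; "contact_force": force on the tool from outside, world axes, zero at the start; "moment": the same for the moment, N m; "grip_width": finger opening in m.
Only numpy, scipy, OpenCV 4.12 (cv2) and the standard library are available. Lean on these libraries where they do the work, as an engineer would, in place of code of your own. Each camera call takes 0.05 s, during which the arm holds its last target.

## Task

Set out the bench for the next watch repair: put the brass watch movement in the middle of the round black holder, then set the clear dust cover over it, flat on the holder and centred. Stand the black loupe on the white ring in front of the red oil pot, and the white-capped jar on the white ring in front of the blue oil pot. Slide the yellow job plate from its black cradle edgewise down into the guides of the orange stand until it sits on the bottom; everything stays upright, and the open white parts tray is left where it is.

Things in the scene. Friction and masses are not known exactly. Their poses are not given: they have to be found in the camera images.
- movement: loose brass watch movement, a round disc 34 mm across and 14 mm high, steel face with small wheels and red jewels upward, about 50 g. Origin: centre of its underside; z up. It lies flat on the bench. Yaw does not matter.
- cover: loose clear dust cover, an upside-down cup with a black knob on top, about 70 g. Cup 72 mm across outside, 66 mm inside, inside height 30 mm, roof at 34 mm; the knob is a cylinder 20 mm across from 34 to 56 mm above the rim. Origin: centre of the open lower rim; z up. Lift it by the knob. Yaw does not matter.
- loupe: loose black watchmaker's loupe, a short round tube with its lens up and a steel band low down: 36 mm across up to 22 mm, narrowing to 31 mm, 32 mm high, about 40 g. Origin: centre of its underside; z up. Yaw does not matter.
- jar: loose small amber jar with a white cap and a blank paper label, 34 mm across (cap 33 mm), 42 mm high, about 60 g. Origin: centre of its underside; z up. Yaw does not matter.
- plate: loose yellow upright job plate, 4 mm thick (x), 60 wide (y), 62 high, about 40 g; on top a grip bar 10 mm thick (x), 34 wide (y), from 62 to 78 mm above the lower edge. Origin: middle of the lower edge; z up. It starts loosely in a fixed black slotted cradle, whose floor is 6 mm and top 34 mm above the bench: lift it straight up 40 mm to free it. It may be turned half round.
- holder: fixed round black movement holder, a disc 96 mm across and 8 mm high with a white spot (38 mm) marking its middle on top. Origin: centre of its underside; z up. The movement goes on the white spot and the cover's rim rests on the black top around it.
- pot_red: fixed red oil pot on a flat grey base plate, 130 (x) by 56 by 5 mm thick. Origin: underside of the plate, at the centre of the white ring (42 mm across) printed on it in front of the pot, on the robot's side; z up, x from ring to pot. The pot (36 mm across, top 27 mm above the bench) has its axis 70 mm along +x; the plate runs from x = -30 to +100 mm.
- pot_blue: fixed blue oil pot on a flat grey base plate, 130 (x) by 56 by 5 mm thick. Origin: underside of the plate, at the centre of the white ring (42 mm across) printed on it in front of the pot, on the robot's side; z up, x from ring to pot. The pot (36 mm across, top 27 mm above the bench) has its axis 70 mm along +x; the plate runs from x = -30 to +100 mm.
- stand: fixed orange stand: foot 60 (x) by 100 mm (y), 6 mm thick; two upright U guides take the plate's side edges. Slot along y, 7 mm wide (x), 64 mm long (y), up to 46 mm above the bench, then flaring to a 17 x 74 mm mouth at 56 mm. Origin: centre of its underside, midway between the guides; z up. A seated plate stands on the foot (lower edge at 6 mm), its width along y.
- tray: bystander: open white parts tray with tiny wheels in it, 60 mm (x) by 70 mm (y), 14 mm high, loose, 250 g. Origin: centre of its underside. It stands in the near row among the loose things; leave it where it is.
Mind the look-alikes: they are no part of the job. Several things look just like the loupe: the one meant starts farthest to the robot's left.

How it is judged:
On the way, in this order (a step that is already met when the one before it is completed fails the run):
1. the movement lies in the middle of the holder, let go (horizontal distance between movement and holder below 0.01 m and z of movement in the frame of holder between 0.005 and 0.011 m and angle between movement's own z axis and vertical below 0.12 rad and contact force between the fingers and movement below 0.1 N and linear speed of movement below 0.02 m/s), for 0.2 s.
2. the dust cover stands over the movement on the holder, let go (horizontal distance between each of movement, cover and holder below 0.01 m and z of movement in the frame of holder between 0.005 and 0.011 m and angle between each of movement, cover's own z axis and vertical below 0.12 rad and z of cover in the frame of holder between 0.005 and 0.011 m and contact force between the fingers and cover below 0.1 N and linear speed of cover below 0.02 m/s), for 0.2 s.
At the end, for the whole second after the job is handed in: Within 10 mm: movement on the holder's middle, cover over it with its rim flat on the holder, loupe on the red pot's ring, jar on the blue pot's ring. Plate in the stand's guides, within 3 mm of the foot. All upright and at rest; the tray within 20 mm of its start (horizontal distance between each of movement, cover and holder below 0.01 m and z of movement in the frame of holder between 0.005 and 0.011 m and angle between each of movement, cover, plate, loupe, jar's own z axis and vertical below 0.12 rad and z of cover in the frame of holder between 0.005 and 0.011 m and horizontal distance between plate and stand below 0.006 m and z of plate in the frame of stand between 0.003 and 0.009 m and horizontal distance between loupe and pot_red below 0.01 m and z of loupe in the frame of pot_red between 0.002 and 0.008 m and horizontal distance between jar and pot_blue below 0.01 m and z of jar in the frame of pot_blue between 0.002 and 0.008 m and linear speed of each of movement, cover, loupe, jar, plate below 0.02 m/s and distance of tray from where it was at the start of the episode below 0.02 m); the robot touches nothing.
It fails at once if the parts tray is pushed more than 20 mm from its place (distance of tray from where it was at the start of the episode above 0.02 m).
It also fails if it takes over 141 s, if anything falls off the work surface, if the arm or the gripper's body presses on something with over 40 N, if the wrist force passes 120 N, or if a joint passes its speed limit or range.

## Working session

There is one attempt and no reset: what is moved stays moved. The work goes in short steps, Python scripts to look and compute and a shell command to move; the robot and the scene stay as the last step left them, time stands still between calls to the robot, and variables do not carry over. Pictures are saved under pics/ and viewed, and the job is handed in when it is done.

```bash
ls; mkdir -p pics; python3 - <<'E'
from workcell import ctrl
import cv2
s=ctrl.observe();print(s, ctrl.tcp_to_grasp)
for n in("top","side","wrist"):
    p=ctrl.read_camera(n);cv2.imwrite(f"pics/{n}0.png",p["frame"][:,:,::-1]);print(n,p["mtx"],p.get("camera_from_world"),p.get("tool_from_camera"),p.keys())
E
```

```text
pics
{'t': 0.0, 'joint_positions': array([-1.22899687e+00,  1.26386237e-01, -4.06385781e-02,  1.40539164e+00,
        2.67463734e-05,  1.57079967e+00]), 'joint_velocities': array([-6.44553835e-04,  2.11732642e-03, -5.44468688e-04,  2.68383602e-04,
        1.47778070e-03,  8.46199987e-05]), 'tau': array([ 7.26101789e-04, -4.35913396e+01,  3.52923596e+01,  1.73179409e-02,
        5.10675449e-06,  3.36023476e-08]), 'ee_pos': array([ 0.17581854, -0.49417491,  0.19171125]), 'tcp_rot': array([-0.12034386,  0.69737179, -0.69623966,  0.12016766]), 'contact_force': array([-0.0394658 , -0.03483797, -0.24704762]), 'moment': array([ 0.03239521, -0.03165239,  0.01532549]), 'grip_width': 0.0855708097805521} 0.0187
top [[533.72956381   0.         320.15821036]
 [  0.         533.72956381 238.42480375]
 [  0.           0.           1.        ]] [[ 0.01806124 -0.99977886 -0.01077137  0.01128906]
 [ 0.98490837  0.01593583  0.17234138 -0.47937069]
 [-0.17213162 -0.01372151  0.98497839 -1.05772941]
 [ 0.          0.          0.          1.        ]] None dict_keys(['frame', 'mtx', 'camera_from_world', '
[... 169 characters left out ...]
00357142 -0.44420398]
 [ 0.14373381  0.6840833   0.71510183 -0.09825132]
 [-0.1420386  -0.70086263  0.69901117 -1.17701045]
 [ 0.          0.          0.          1.        ]] None dict_keys(['frame', 'mtx', 'camera_from_world', 'shot'])
wrist [[385.28777905   0.         313.35054958]
 [  0.         385.28777905 242.44174882]
 [  0.           0.           1.        ]] None [[-1.13597117e-03 -9.62974671e-01 -2.69589490e-01 -6.70127228e-02]
 [ 4.46528237e-04  2.69589148e-01 -9.62975333e-01 -1.80864124e-01]
 [ 9.99999255e-01 -1.21429153e-03  1.23749882e-04  4.57696902e-04]
 [ 0.00000000e+00  0.00000000e+00  0.00000000e+00  1.00000000e+00]] dict_keys(['frame', 'mtx', 'tool_from_camera', 'shot'])
```

View pics/top0.png

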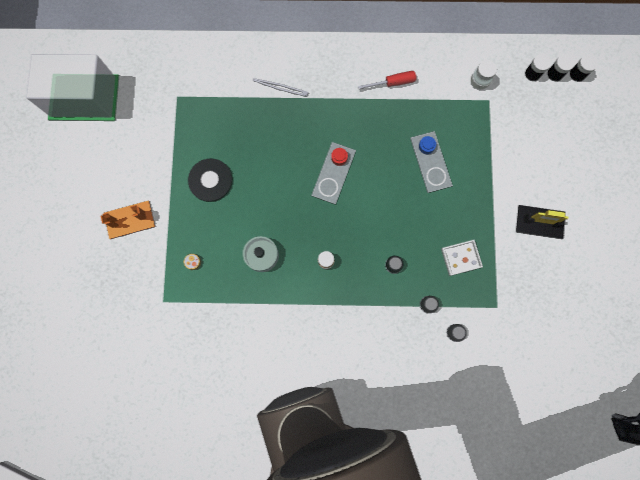

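View pics/side0.png

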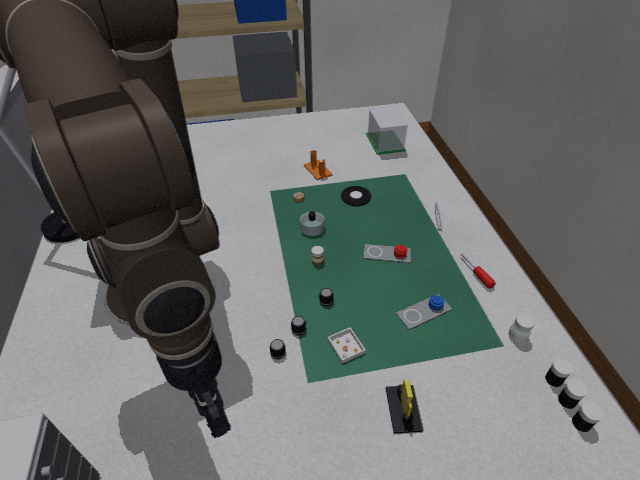

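```bash
cat > h.py <<'E'
from workcell import ctrl
import cv2, numpy as np
from scipy.spatial.transform import Rotation as R
def cam(p):
    """returns world_from_cam rot, origin"""
    if "camera_from_world" in p and p["camera_from_world"] is not None:
        T=np.linalg.inv(p["camera_from_world"])
    else:
        s=p["state"]; W=np.eye(4); W[:3,:3]=R.from_quat(s["tcp_rot"]).as_matrix(); W[:3,3]=s["ee_pos"]
        T=W@p["tool_from_camera"]
    return T
def shot(n):
    s=ctrl.observe(); p=ctrl.read_camera(n); p["state"]=s; return p
def back(p,uv,z):
    T=cam(p);K=p["mtx"]
    d=np.array([(uv[0]-K[0,2])/K[0,0],-(uv[1]-K[1,2])/K[1,1],-1.])
    d=T[:3,:3]@d;o=T[:3,3]
    return o+d*(z-o[2])/d[2]
def proj(p,X):
    T=np.linalg.inv(cam(p));K=p["mtx"];c=T[:3,:3]@np.asarray(X,float)+T[:3,3]
    return np.array([K[0,0]*c[0]/-c[2]+K[0,2],K[1,1]*-c[1]/-c[2]+K[1,2]])
def net(p,name):
    # note: network may want original keys only
    q={k:v for k,v in p.items() if k!="state"}
    return ctrl.regions_of(q,name)
E
python3 - <<'E'
from h import *
H=dict(movement=.014,cover=.045,loupe=.032,jar=.042,plate=.078,holder=.008,pot_red=.005,pot_blue=.005,stand=.03,tray=.01)
P=[shot("top"),shot("side")]
for p,nm in zip(P,("top","side")):
  for n in H:
    for r in net(p,n):
        ys,xs=np.nonzero(r["pixels"])
        print(nm,n,round(r["confidence"],2),np.round(r["uv"],1),(xs.min(),ys.min(),xs.max(),ys.max()) if len(xs) else None,len(xs),np.round(back(p,r["uv"],H[n]),3)[:2])
E
```

```text
top movement 0.8 [190.1 263.9] (np.int64(184), np.int64(254), np.int64(200), np.int64(269)) 221 [0.425 0.292]
top cover 0.84 [266.4 254.1] (np.int64(243), np.int64(236), np.int64(278), np.int64(271)) 1013 [0.444 0.129]
top loupe 0.84 [455.2 330.9] (np.int64(446), np.int64(324), np.int64(465), np.int64(341)) 287 [ 0.296 -0.255]
top loupe 0.74 [427.9 302. ] (np.int64(421), np.int64(297), np.int64(437), np.int64(312)) 227 [ 0.353 -0.202]
top loupe 0.57 [392.5 262.8] (np.int64(386), np.int64(256), np.int64(403), np.int64(273)) 247 [ 0.432 -0.13 ]
top loupe 0.55 [430.6 160.1] (np.int64(412), np.int64(132), np.int64(450), np.int64(191)) 1460 [ 0.654 -0.212]
top loupe 0.3 [335.8 173.7] (np.int64(313), np.int64(143), np.int64(353), np.int64(203)) 1424 [ 0.621 -0.011]
top jar 0.78 [323.  258.2] (np.int64(319), np.int64(252), np.int64(334), np.int64(268)) 211 [0.438 0.013]
top plate 0.75 [553.7 214.6] (np.int64(533), np.int64(209), np.int64(567), np.int64(223)) 397 [ 0.529 -0.446]
top plate 0.69 [462.2 254.9] (np.int64(442), np.int64(240), np.int64(481), np.int64(275)) 1036 [ 0.444 -0.262]
top
[... 1392 characters left out ...]
), np.int64(235)) 515 [0.444 0.088]
side holder 0.76 [354.1 192.9] (np.int64(341), np.int64(186), np.int64(370), np.int64(205)) 468 [0.607 0.272]
side pot_red 0.68 [390.1 251.3] (np.int64(364), np.int64(244), np.int64(410), np.int64(262)) 710 [ 0.64  -0.003]
side pot_blue 0.79 [422.3 313.2] (np.int64(396), np.int64(294), np.int64(451), np.int64(329)) 1015 [ 0.651 -0.226]
side stand 0.86 [317.7 169.2] (np.int64(305), np.int64(151), np.int64(330), np.int64(178)) 378 [0.513 0.394]
side tray 0.74 [313.4 222.1] (np.int64(300), np.int64(211), np.int64(324), np.int64(236)) 533 [0.453 0.157]
side tray 0.61 [348.7 343.3] (np.int64(328), np.int64(328), np.int64(364), np.int64(362)) 823 [ 0.454 -0.277]
```

The top view shows the movement at (192,262), the cover at (261,254) and the jar at (326,260). The tray is at (462,257), the holder at (210,180), the rings at (328,187) and (436,176), the stand at (128,219) and the plate at (550,217).

Loupe candidates in the top view are (395,264), (430,304) and (457,332). The farthest left (largest y) is (395,264), at y≈-0.13. Other jar-like things are the glass at (484,76) and the bottles at (536–585,70). The amber one on the mat is (326,260). Next I'll check these in close crops.

```bash
python3 - <<'E'
import cv2,numpy as np
t=cv2.imread("pics/top0.png")
def cr(x0,y0,w,h,s): return cv2.resize(t[y0:y0+h,x0:x0+w],None,fx=s,fy=s,interpolation=cv2.INTER_CUBIC)
a=cr(300,130,160,110,5);cv2.imwrite("pics/c1.png",a)
b=cr(310,235,170,110,4);cv2.imwrite("pics/c2.png",b)
c=cv2.hconcat([cr(95,190,70,60,5),cr(510,190,70,60,5)])
d=cv2.hconcat([cr(180,150,70,60,5),cr(180,225,70,60,5)])
e=cv2.vconcat([c,d]);cv2.imwrite("pics/c3.png",e)
E
```

```text
(no output)
```

View pics/c1.png

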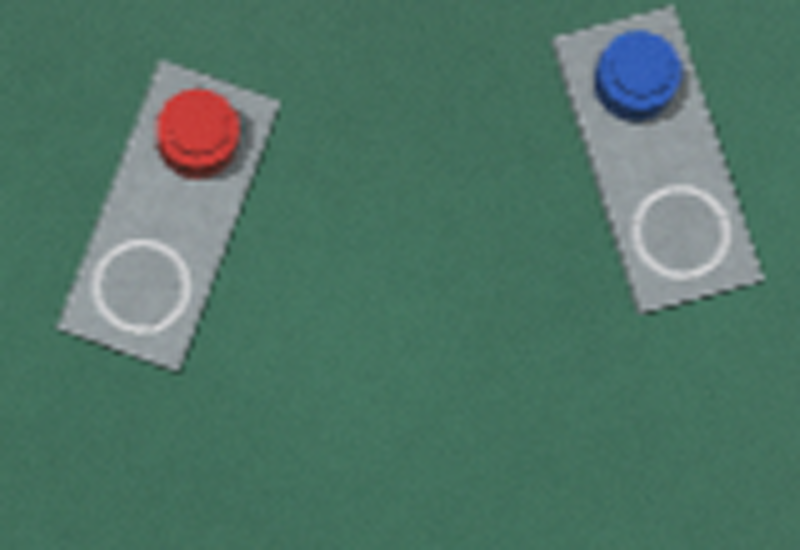

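View pics/c2.png

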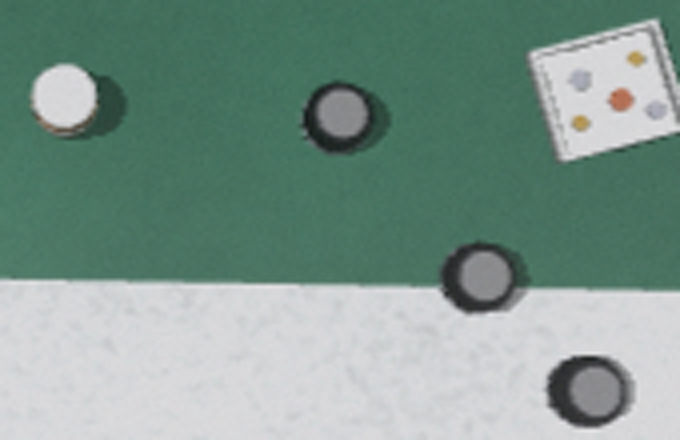

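View pics/c3.png

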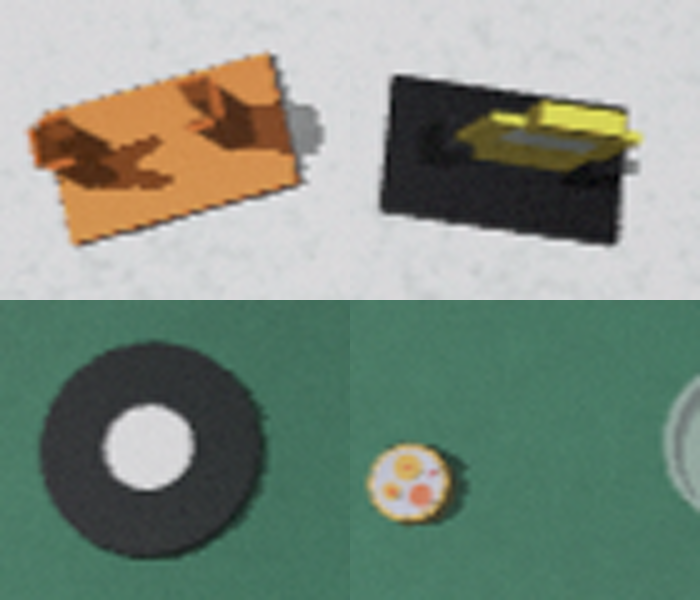

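The crops confirm it. Red ring centre is (328.4,187.2), blue ring (436.2,176.4), jar cap (326.2,259) and chosen loupe lens (396,263). Spot is (209.8,179.4), movement (192,261.6), and the stand foot and cradle corners are clear.

```bash
python3 - <<'E'
from h import *
p=shot("top")
pts=dict(red=((328.4,187.2),.005),blue=((436.2,176.4),.005),redpot=((340,155.6),.027),bluepot=((427.8,145),.027),jar=((326.25,259),.042),loupe=((396,263),.032),spot=((209.8,179.4),.008),mov=((192,261.6),.014),knob=((259.5,252.5),.056))
for k,(uv,z) in pts.items(): print(k,np.round(back(p,uv,z),4))
S=[back(p,(95+x/5,190+y/5),.006) for x,y in((270,53),(300,183),(77,243))]
print("stand",np.round(S,4),(S[0]+S[2])/2,"ydir yaw",np.degrees(np.arctan2(*(S[2]-S[1])[[1,0]])),np.linalg.norm(S[2]-S[1]),np.linalg.norm(S[0]-S[1]))
C=[back(p,(510+(x-350)/5,190+y/5),.003) for x,y in((392,75),(628,105),(617,243),(381,212))]
print("cradle",np.round(C,4),np.mean(C,0),np.degrees(np.arctan2(*(C[0]-C[1])[[1,0]])))
s=shot("side")
for k,X in dict(red=(0.6,0,0)).items(): pass
print(R.from_quat(p["state"]["tcp_rot"]).as_matrix().round(3))
E
```

```text
red [0.5984 0.0042 0.005 ]
blue [ 0.6261 -0.2292  0.005 ]
redpot [ 0.6627 -0.0196  0.027 ]
bluepot [ 0.6892 -0.2079  0.027 ]
jar [0.4365 0.0063 0.042 ]
loupe [ 0.432  -0.1374  0.032 ]
spot [0.6112 0.2619 0.008 ]
mov [0.4301 0.2884 0.014 ]
knob [0.4457 0.1416 0.056 ]
stand [[0.5624 0.3915 0.006 ]
 [0.5053 0.3744 0.006 ]
 [0.4777 0.4682 0.006 ]] [0.52003875 0.42985077 0.006     ] ydir yaw 106.42107351438221 0.09773596867168319 0.059539363635006365
cradle [[ 0.5656 -0.4045  0.003 ]
 [ 0.554  -0.5046  0.003 ]
 [ 0.4938 -0.4963  0.003 ]
 [ 0.5056 -0.3971  0.003 ]] [ 0.52978035 -0.45060586  0.003     ] 83.36344736510947
[[-0.942 -0.     0.335]
 [-0.335  0.    -0.942]
 [ 0.    -1.    -0.   ]]
```

Stand and cradle footprints come out at about 98–100 × 60 mm, which agrees with the given sizes. The plate is nearest the arm, so I move above the cradle first and turn the jaws to the plate's thin direction.

```bash
python3 -m crank '[0.45,0.05,0.1,0,0,0.05,1, 0.9,0.1,0.1,0,0,0.09,1, 1,0.1,0.1,0,0,0.1,1]'
python3 -m crank '[0.45,0.05,0,0,0,0.05,1, 0.9,0.1,0,0,0,0.09,1, 1,0.1,0,0,0,0.1,1]'
python3 -m crank '[0.45,0.05,0,0,0,0.05,1, 0.9,0.1,0,0,0,0.09,1, 1,0.1,0,0,0,0.1,1]'
python3 -m crank '[0.4,0.1,0,0,0,0.03,1, 0.5,0.1,0,0,0,0.055,1, 0.5,0.1,0,0,0,0.055,1,0.5,0.1,0,0,0,0.055,1]'
python3 - <<'E'
from h import *
p=shot("wrist");print(p["state"]["t"],p["state"]["ee_pos"],p["state"]["tcp_rot"]);cv2.imwrite("pics/w1.png",p["frame"][:,:,::-1])
M=R.from_quat(p["state"]["tcp_rot"]).as_matrix();print(M.round(3),np.degrees(np.arctan2(M[1,2],M[0,2])))
for r in net(p,"plate"): print(r["confidence"],r["uv"],back(p,r["uv"],.078))
E
```

```text
t: 1.6
ee_pos: [0.2791, -0.4844, 0.2029]
tcp_rot: [0.229, -0.668, 0.669, -0.231]
contact_force: [-0.5, -0.5, -0.7]
grip_width: 0.0853
t: 1.85
ee_pos: [0.3829, -0.4735, 0.2025]
tcp_rot: [0.333, -0.623, 0.623, -0.335]
contact_force: [0.3, 0.7, -0.3]
grip_width: 0.0857
t: 2.1
ee_pos: [0.4868, -0.4622, 0.2016]
tcp_rot: [0.428, -0.561, 0.561, -0.432]
contact_force: [-0.6, 0.1, -0.5]
grip_width: 0.0852
t: 2.43
ee_pos: [0.5374, -0.4518, 0.2006]
tcp_rot: [-0.476, 0.523, -0.522, 0.478]
contact_force: [-0.8, -0.3, -0.1]
grip_width: 0.0852
2.4333 [ 0.5373984  -0.45181666  0.20057082] [-0.47552319  0.52255801 -0.52165508  0.47821208]
[[-0.09   0.002  0.996]
 [-0.996  0.004 -0.09 ]
 [-0.004 -1.     0.002]] -5.185947756493086
0.69 [304.6, 216.0] [ 0.53013254 -0.44616918  0.078     ]
```

View pics/w1.png

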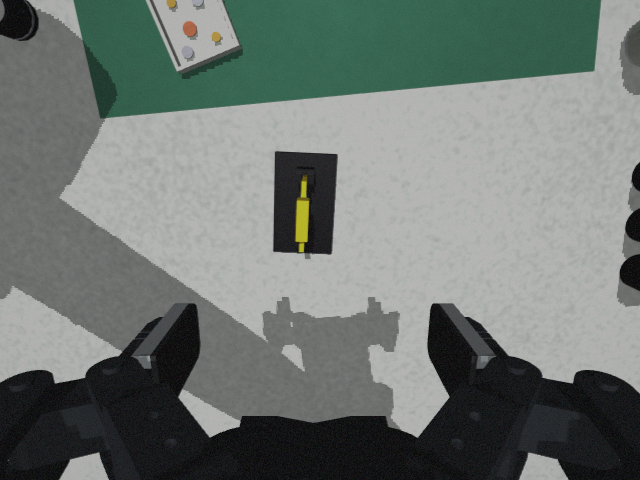

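The wrist view shows the black cradle (275–336, 152–253) with the yellow plate in it: bar about (303,220), plate from (305,176) to (301,252). I'll measure the bar from its outline.

```bash
python3 - <<'E'
from h import *
p=shot("wrist")
f=p["frame"];hsv=cv2.cvtColor(f,cv2.COLOR_RGB2HSV)
m=cv2.inRange(hsv,(20,120,60),(35,255,255));
ys,xs=np.nonzero(m);print(xs.min(),xs.max(),ys.min(),ys.max())
for y in range(ys.min(),ys.max()+1,4):
    r=np.nonzero(m[y])[0]; print(y,r.min(),r.max(),f[y,(r.min()+r.max())//2])
c=f[140:265,260:350];cv2.imwrite("pics/w1c.png",cv2.resize(c,None,fx=5,fy=4.7,interpolation=cv2.INTER_CUBIC)[:,:,::-1])
E
```

```text
168 310 0 250
0 168 176 [166 138  65]
4 169 176 [166 139  65]Traceback (most recent call last):
  File "<stdin>", line 7, in <module>
    return umr_minimum(a, axis, None, out, keepdims, initial, where)
ValueError: zero-size array to reduction operation minimum which has no identity
```

```bash
python3 - <<'E'
from h import *
p=shot("wrist")
f=p["frame"];hsv=cv2.cvtColor(f,cv2.COLOR_RGB2HSV)
m=cv2.inRange(hsv,(20,120,60),(35,255,255));m[:140]=0
ys,xs=np.nonzero(m)
for y in range(ys.min(),ys.max()+1,4):
    r=np.nonzero(m[y])[0]
    if len(r): print(y,r.min(),r.max(),f[y,(r.min()+r.max())//2])
b=cv2.inRange(hsv,(20,120,190),(35,255,255));b[:140]=0
n,l,st,ce=cv2.connectedComponentsWithStats(b);print(st,ce)
for u in((303,200),(302.5,220),(302,241)): print(back(p,u,.084))
for u in((304.5,176),(301.5,251)): print(back(p,u,.068))
c=f[140:265,260:350];cv2.imwrite("pics/w1c.png",cv2.resize(c,None,fx=5,fy=4.7,interpolation=cv2.INTER_CUBIC)[:,:,::-1])
E
```

```text
173 305 306 [62 56 22]
177 304 308 [103  92  24]
181 303 308 [179 180  41]
185 303 308 [183 183  44]
189 302 308 [179 180  39]
193 303 307 [181 181  44]
197 299 310 [102  90  22]
201 298 310 [181 182  42]
205 298 310 [181 181  41]
209 298 310 [187 187  52]
213 298 310 [181 181  41]
217 298 310 [182 183  44]
221 297 310 [180 180  42]
225 297 309 [179 180  36]
229 297 309 [184 182  43]
233 297 309 [180 180  38]
237 297 309 [180 179  37]
241 301 305 [129 116  24]
245 301 305 [182 181  44]
249 301 305 [178 177  43]
[[     0      0    640    480 307200]] [[319.5 239.5]]
[ 0.52879653 -0.43335625  0.084     ]
[ 0.52682926 -0.44920085  0.084     ]
[ 0.52472289 -0.46632884  0.084     ]
[ 0.53131855 -0.41653769  0.068     ]
[ 0.52258638 -0.47939888  0.068     ]
```

View pics/w1c.png

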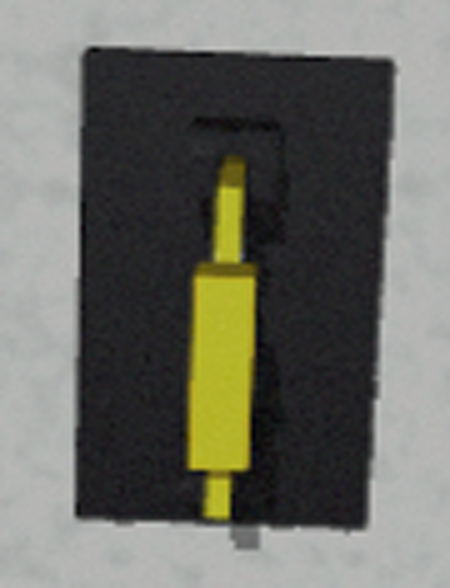

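Bar centre is (0.528,-0.448) with plate yaw 83.4°, which matches the cradle. Descending to grasp.

```bash
python3 -m crank '[-0.05,0.02,-0.35,0,0,-0.008,1, -0.094,0.04,-0.7,0,0,-0.008,1, -0.094,0.04,-1,0,0,-0.008,1, -0.094,0.04,-1,0,0,-0.008,1]'
python3 -m crank '[0,0,-0.25,0,0,0,1, 0,0,-0.4,0,0,0,1, 0,0,-0.4,0,0,0,1]'
```

```text
t: 2.97
ee_pos: [0.5219, -0.4466, 0.0957]
tcp_rot: [-0.468, 0.532, -0.526, 0.47]
contact_force: [-0.5, -0.0, -0.9]
grip_width: 0.0854
t: 3.22
ee_pos: [0.5201, -0.4461, 0.054]
tcp_rot: [-0.468, 0.534, -0.525, 0.469]
contact_force: [-0.6, -0.2, -0.2]
grip_width: 0.0856
```

```bash
cat >> h.py <<'E'
def st(s=None):
    s=s or ctrl.observe(); M=R.from_quat(s["tcp_rot"]).as_matrix()
    print("t",s["t"],"pos",s["ee_pos"].round(4),"jawyaw",np.degrees(np.arctan2(M[1,2],M[0,2])).round(2),"ydir",M[:,1].round(3),"F",s["contact_force"].round(1),"w",s["grip_width"].round(4),"j",s["joint_positions"].round(2))
    return s
E
python3 -c "
from h import *
st()"
```

```text
Traceback (most recent call last):
  File "h.py", line 28, in st
    print("t",s["t"],"pos",s["ee_pos"].round(4),"jawyaw",np.degrees(np.arctan2(M[1,2],M[0,2])).round(2),"ydir",M[:,1].round(3),"F",s["contact_force"].round(1),"w",s["grip_width"].round(4),"j",s["joint_positions"].round(2))
                                                                                                                                                                   ^^^^^^^^^^^^^^^^^^^^^
AttributeError: 'float' object has no attribute 'round'
```

```bash
sed -i 's/s\["grip_width"\].round(4)/round(float(s["grip_width"]),4)/' h.py; python3 -c "
from h import *
st()"
```

```text
t 3.2167 pos [ 0.5201 -0.4461  0.054 ] jawyaw -6.96 ydir [-0.007  0.012 -1.   ] F [-0.6 -0.2 -0.2] w 0.0856 j [-0.71  0.47  0.12  1.23  0.    0.98]
```

```bash
python3 -m crank '[0.079,-0.019,0.04,-0.004,-0.002,0.002,1, 0.079,-0.019,0.04,-0.004,-0.002,0.002,1,0.079,-0.019,0.04,-0.004,-0.002,0.002,1]';  python3 - <<'E'
from h import *
st();p=shot("wrist");cv2.imwrite("pics/w2.png",p["frame"][:,:,::-1])
E
```

```text
t: 3.47
ee_pos: [0.5295, -0.4491, 0.061]
tcp_rot: [0.471, -0.526, 0.53, -0.47]
contact_force: [0.4, -0.2, 0.5]
grip_width: 0.0855
t 3.4667 pos [ 0.5295 -0.4491  0.061 ] jawyaw -6.59 ydir [ 0.002 -0.004 -1.   ] F [ 0.4 -0.2  0.5] w 0.0855 j [-0.7   0.47  0.13  1.23 -0.    0.98]
```

View pics/w2.png

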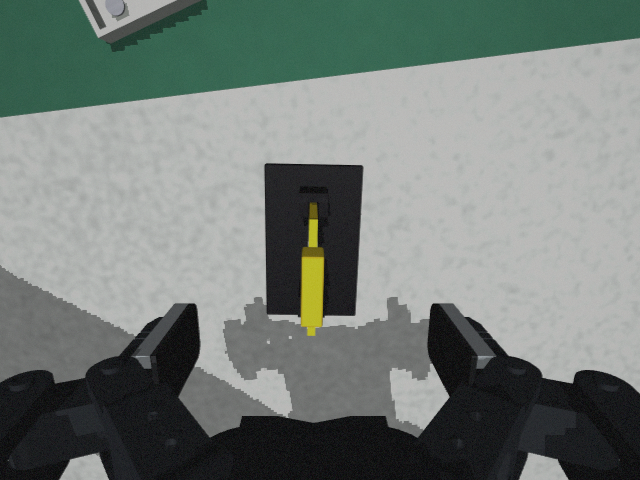

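```bash
python3 - <<'E'
from h import *
p=shot("wrist");e=p["state"]["ee_pos"]
print(back(p,(312.5,289),.084),back(p,(312.7,252),.084),back(p,(312.3,326),.084),proj(p,[e[0],e[1],e[2]+.0187]),e)
E
```

```text
[ 0.52805855 -0.44648295  0.084     ] [ 0.53008636 -0.42959953  0.084     ] [ 0.5259131  -0.46434583  0.084     ] [315.53956549 289.43122561] [ 0.52917497 -0.4488307   0.06053702]
```

The bar is centred between the pads to within about 2 mm. Nudge and close.

```bash
python3 -m crank '[-0.01,0.02,-0.02,0,0,0,1,-0.01,0.02,-0.02,0,0,0,0,-0.01,0.02,-0.02,0,0,0,0,-0.01,0.02,-0.02,0,0,0,0,-0.01,0.02,-0.02,0,0,0,0,-0.01,0.02,-0.02,0,0,0,0,-0.01,0.02,-0.02,0,0,0,0,-0.01,0.02,-0.02,0,0,0,0]'
python3 -c "
from h import *
st()"
```

```text
t: 4.23
ee_pos: [0.5279, -0.4466, 0.0579]
tcp_rot: [0.471, -0.527, 0.529, -0.47]
contact_force: [0.7, 0.5, -0.2]
grip_width: 0.0004
t 4.2333 pos [ 0.5279 -0.4466  0.0579] jawyaw -6.6 ydir [ 0.001 -0.003 -1.   ] F [ 0.7  0.5 -0.2] w 0.0004 j [-0.7   0.47  0.12  1.22 -0.    0.98]
```

The fingers shut fully, so the grasp missed. Looking.

```bash
python3 - <<'E'
from h import *
p=shot("wrist");cv2.imwrite("pics/w3.png",p["frame"][:,:,::-1])
p=shot("side");cv2.imwrite("pics/s3.png",cv2.resize(p["frame"][250:480,250:550,::-1],None,fx=2.6,fy=2.6,interpolation=cv2.INTER_CUBIC))
E
```

```text
(no output)
```

View pics/w3.png

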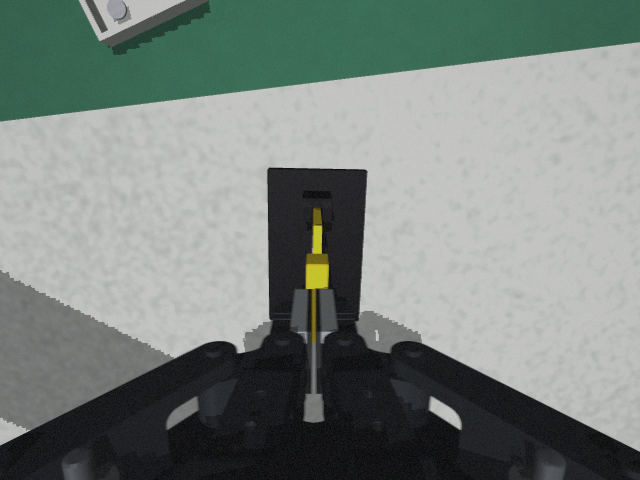

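View pics/s3.png

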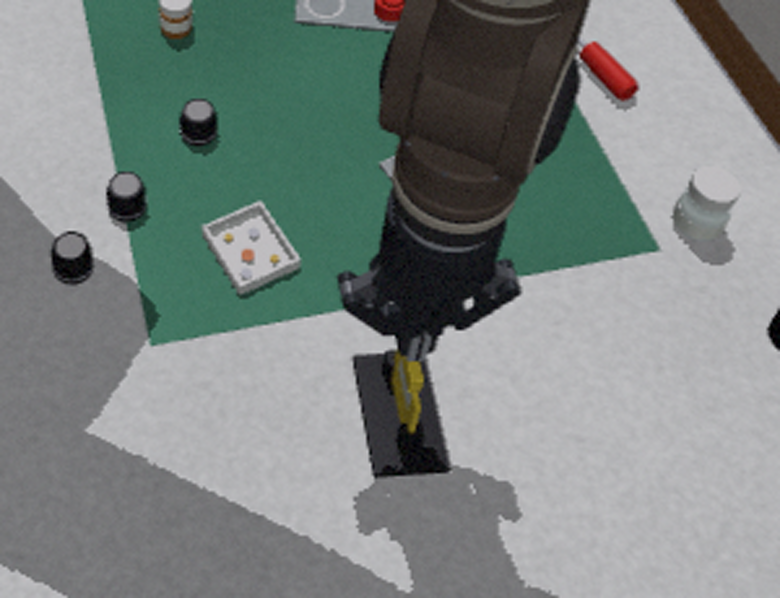

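```bash
python3 - <<'E'
from h import *
s=st();e=s["ee_pos"]
p=shot("side")
for z in (0,.0187,.03): print(((proj(p,e+[0,0,z])-[250,250])*2.6).round(0))
for q in([.528,-.447,.084],[.53,-.430,.084],[.526,-.464,.084]): print("bar",((proj(p,q)-[250,250])*2.6).round(0))
w=shot("wrist");M=R.from_quat(s["tcp_rot"]).as_matrix()
for t in([0,0,0],[-.011,0,0],[.011,0,0],[-.011,-.0187,0],[.011,-.0187,0],[-.011,-.035,0]): print(t,proj(w,e+M@np.array(t)).round(0))
cv2.imwrite("pics/w3c.png",cv2.resize(w["frame"][230:360,240:390,::-1],None,fx=5,fy=4.6,interpolation=cv2.INTER_CUBIC))
E
```

```text
t 4.3333 pos [ 0.5279 -0.4466  0.058 ] jawyaw -6.59 ydir [ 0.001 -0.003 -1.   ] F [ 0.3 -0.1 -0.2] w 0.0004 j [-0.7   0.47  0.12  1.22 -0.    0.98]
[407. 375.]
[410. 363.]
[412. 355.]
bar [412. 358.]
bar [407. 337.]
bar [417. 379.]
[0, 0, 0] [315. 275.]
[-0.011, 0, 0] [315. 254.]
[0.011, 0, 0] [315. 295.]
[-0.011, -0.0187, 0] [316. 266.]
[0.011, -0.0187, 0] [315. 311.]
[-0.011, -0.035, 0] [316. 279.]
```

View pics/w3c.png

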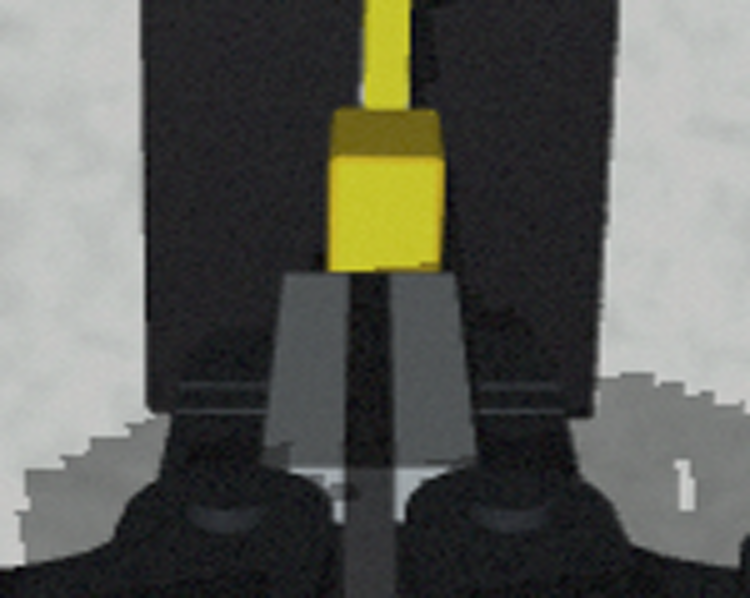

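```bash
python3 - <<'E'
from h import *
p=shot("side")
e=np.array([.1758,-.4942,.1917]);jz=np.array([.335,-.942,0])
im=cv2.imread("pics/side0.png")
for h in(0,.02,.04,.06,.08):
  for o in(-.05,0,.05):
    u=proj(p,e+[0,0,h]+jz*o);print(h,o,u.round(0))
    cv2.circle(im,tuple(u.round().astype(int)),1,(0,255-int(h*3000),255),-1)
cv2.imwrite("pics/s0c.png",cv2.resize(im[350:450,150:270],None,fx=6,fy=5.5,interpolation=cv2.INTER_NEAREST))
im=p["frame"][:,:,::-1].copy()
s=st()["ee_pos"]
for h in(0,.02,.04,.06):
    u=proj(p,s+[0,0,h]);cv2.circle(im,tuple(u.round().astype(int)),0,(255,0,255),-1)
cv2.imwrite("pics/s3c.png",cv2.resize(im[350:450,360:480],None,fx=6,fy=5.5,interpolation=cv2.INTER_NEAREST))
E
```

```text
0 -0.05 [204. 397.]
0 0 [216. 422.]
0 0.05 [228. 449.]
0.02 -0.05 [202. 391.]
0.02 0 [213. 416.]
0.02 0.05 [226. 444.]
0.04 -0.05 [200. 385.]
0.04 0 [211. 410.]
0.04 0.05 [224. 438.]
0.06 -0.05 [197. 378.]
0.06 0 [209. 404.]
0.06 0.05 [221. 432.]
0.08 -0.05 [195. 371.]
0.08 0 [206. 397.]
0.08 0.05 [219. 426.]
t 4.4833 pos [ 0.5279 -0.4466  0.058 ] jawyaw -6.59 ydir [ 0.001 -0.003 -1.   ] F [0.3 0.4 0.3] w -0.0001 j [-0.7   0.47  0.12  1.22 -0.    0.98]
```

View pics/s0c.png

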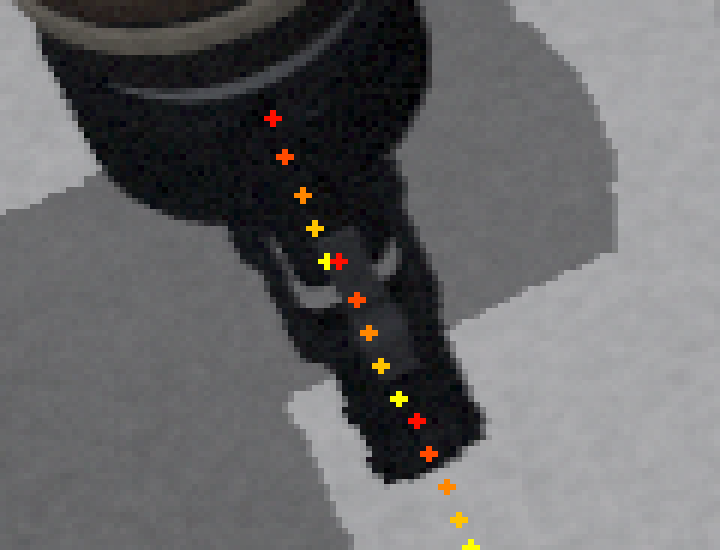

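View pics/s3c.png

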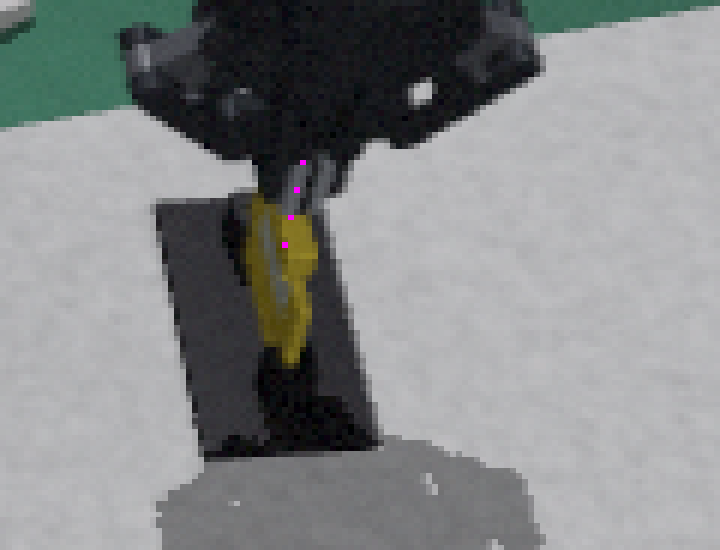

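Both side pictures and the wrist view put the real fingertips about 25–40 mm above the reported TCP: the closed fingers are hanging just over the bar top. I'll open, go lower and check.

```bash
python3 -m crank '[0,0,0,0,0,0,1,0,0,0,0,0,0,1,0,0,0,0,0,0,1,0,0,0,0,0,0,1,0,0,0,0,0,0,1,0,0,0,0,0,0,1,0,0,-0.1,0,0,0,1,0.01,0,-0.2,0,0,0,1,0.01,0,-0.27,0,0,0,1,0.01,0,-0.27,0,0,0,1]';  python3 - <<'E'
from h import *
st();p=shot("wrist");cv2.imwrite("pics/w4.png",p["frame"][:,:,::-1])
E
```

```text
t: 5.32
ee_pos: [0.5276, -0.4455, 0.0279]
tcp_rot: [-0.471, 0.528, -0.527, 0.47]
contact_force: [0.4, 0.1, -0.8]
grip_width: 0.0851
t 5.3167 pos [ 0.5276 -0.4455  0.0279] jawyaw -6.59 ydir [-0.002 -0.    -1.   ] F [ 0.4  0.1 -0.8] w 0.0851 j [-0.7   0.48  0.07  1.17 -0.    0.99]
```

View pics/w4.png

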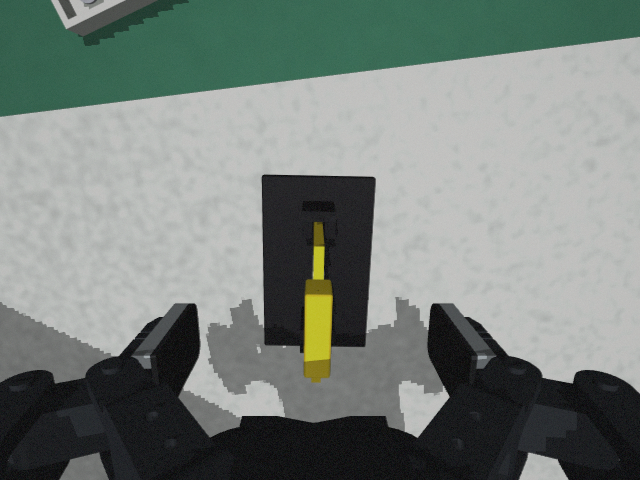

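The bar (304–332, 282–378) now lies level with the pads (rows 305–360), centred at column 318 against 314. Closing.

```bash
python3 -m crank '[0.01,0,0,0,0,0,1,0.01,0,0,0,0,0,0,0.01,0,0,0,0,0,0,0.01,0,0,0,0,0,0,0.01,0,0,0,0,0,0,0.01,0,0,0,0,0,0,0.01,0,0,0,0,0,0]';  python3 - <<'E'
from h import *
st();p=shot("wrist");cv2.imwrite("pics/w5.png",p["frame"][:,:,::-1])
E
```

```text
t: 5.95
ee_pos: [0.529, -0.4459, 0.0292]
tcp_rot: [0.471, -0.528, 0.528, -0.47]
contact_force: [0.2, 0.1, -0.1]
grip_width: 0.0123
t 5.95 pos [ 0.529  -0.4459  0.0292] jawyaw -6.59 ydir [-0.001 -0.001 -1.   ] F [ 0.2  0.1 -0.1] w 0.0123 j [-0.7   0.48  0.08  1.17 -0.    0.99]
```

View pics/w5.png

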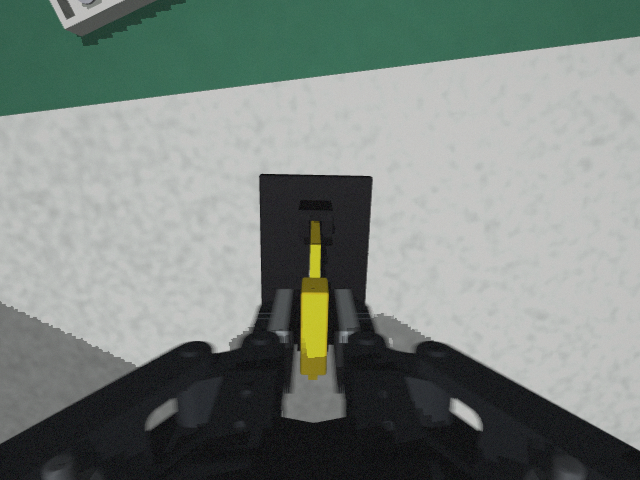

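```bash
python3 -m crank '[0,0,0,0,0,0,0,0,0,0,0,0,0,0,0,0,0,0,0,0,0]'; python3 -m crank '[0,0,0.1,0,0,0,0,0,0,0.2,0,0,0,0,0,0,0.2,0,0,0,0]'; python3 - <<'E'
from h import *
st();p=shot("wrist");cv2.imwrite("pics/w6.png",p["frame"][:,:,::-1])
E
```

```text
t: 6.25
ee_pos: [0.5291, -0.4459, 0.0293]
tcp_rot: [0.471, -0.528, 0.528, -0.47]
contact_force: [0.3, -0.0, -0.5]
grip_width: 0.0087
t: 6.5
ee_pos: [0.5298, -0.4467, 0.0524]
tcp_rot: [0.471, -0.527, 0.529, -0.47]
contact_force: [-2.2, 0.4, 0.4]
grip_width: 0.008
t 6.5 pos [ 0.5298 -0.4467  0.0524] jawyaw -6.6 ydir [ 0.001 -0.003 -1.   ] F [-2.2  0.4  0.4] w 0.008 j [-0.7   0.47  0.11  1.21 -0.    0.99]
```

View pics/w6.png

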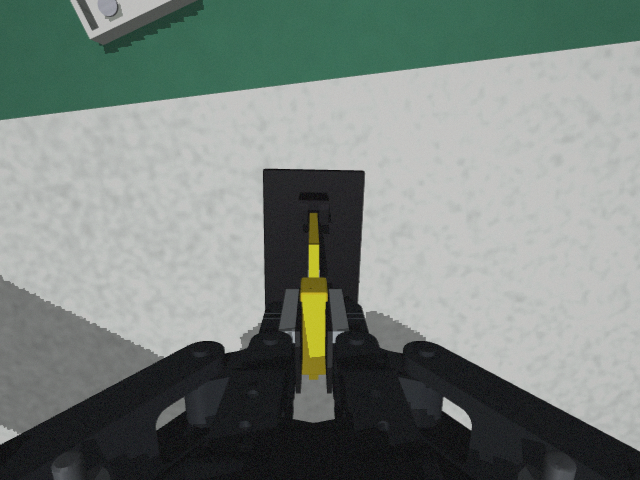

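The plate came up with the hand. Lower edge is at TCP z − 23 mm. I'll lift on and carry it across to the stand.

```bash
python3 -m crank '[0,0,0.4,0,0,0,0,0,0,0.8,0,0,0,0,0,0,0.95,0,0,0,0]'
for i in 1 2 3 4; do python3 -m crank '[0,0.4,0,0,0,0.005,0,0,0.8,0,0,0,0.012,0,0,1,0,0,0,0.015,0]' | grep ee_pos; done
python3 -c "
from h import *
st()"
```

```text
t: 6.8
ee_pos: [0.5306, -0.4476, 0.1525]
tcp_rot: [0.471, -0.525, 0.531, -0.47]
contact_force: [0.1, 0.3, 0.4]
grip_width: 0.008
ee_pos: [0.5308, -0.345, 0.1538]
ee_pos: [0.5303, -0.2415, 0.1544]
ee_pos: [0.5298, -0.1379, 0.1549]
ee_pos: [0.5293, -0.0344, 0.1554]
t 7.8 pos [ 0.5293 -0.0344  0.1554] jawyaw 4.84 ydir [ 0.01  -0.003 -1.   ] F [ 0.6 -0.7 -1.8] w 0.0082 j [-0.06  0.13 -0.12  1.31 -0.    1.42]
```

```bash

for i in 1 2 3; do python3 -m crank '[0,0.4,0,0,0,0.008,0,0,0.8,0,0,0,0.014,0,0,1,0,0,0,0.02,0]' | grep ee_pos; done
python3 -m crank '[0,0.2,0,0,-0.003,0.004,0,0,0.4,0,0,-0.003,0.004,0,0,0.4,0,0,-0.003,0.004,0,0,0.4,0,0,-0.003,0.004,0]' | grep ee_pos
python3 - <<'E'
from h import *
st();p=shot("wrist");cv2.imwrite("pics/w7.png",p["frame"][:,:,::-1])
p=shot("top");cv2.imwrite("pics/t7.png",p["frame"][:,:,::-1])
E
```

```text
ee_pos: [0.529, 0.0691, 0.1558]
ee_pos: [0.5287, 0.1729, 0.156]
ee_pos: [0.5283, 0.2768, 0.156]
ee_pos: [0.528, 0.3175, 0.1558]
t 8.8833 pos [0.528  0.3175 0.1558] jawyaw 17.06 ydir [ 0.021  0.004 -1.   ] F [-1.2  0.7 -1.3] w 0.0085 j [ 0.55  0.28  0.07  1.34 -0.01  1.82]
```

View pics/w7.png

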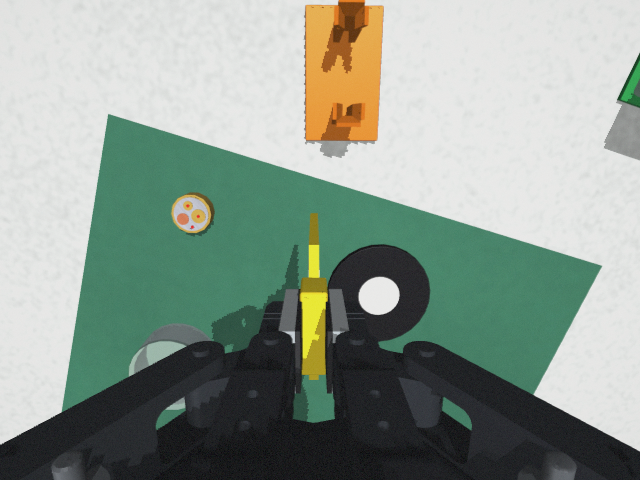

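```bash
python3 - <<'E'
from h import *
p=shot("wrist")
C=[back(p,u,.006) for u in((306,5.5),(384,8),(377,142),(305,140.5))]
print(np.round(C,4),np.mean(C,0),[np.linalg.norm(C[i]-C[(i+1)%4]).round(4) for i in range(4)])
for a,b in((0,3),(1,2)): print(np.degrees(np.arctan2(*(C[a]-C[b])[[1,0]])))
d=C[1]-C[0];print("xdir",np.degrees(np.arctan2(d[1],d[0])))
print("holder",back(p,(379,295),.008),"mov",back(p,(193,214),.014))
cv2.imwrite("pics/w7c.png",cv2.resize(p["frame"][0:160,290:400,::-1],None,fx=5,fy=3.7,interpolation=cv2.INTER_CUBIC))
E
```

```text
[[0.4775 0.4699 0.006 ]
 [0.5349 0.4861 0.006 ]
 [0.563  0.3911 0.006 ]
 [0.5052 0.3747 0.006 ]] [0.52016502 0.43043906 0.006     ] [np.float64(0.0596), np.float64(0.0991), np.float64(0.06), np.float64(0.0992)]
106.22055348414841
106.48226471169194
xdir 15.726981790694262
holder [0.61043869 0.262178   0.008     ] mov [0.4317395  0.28947556 0.014     ]
```

View pics/w7c.png

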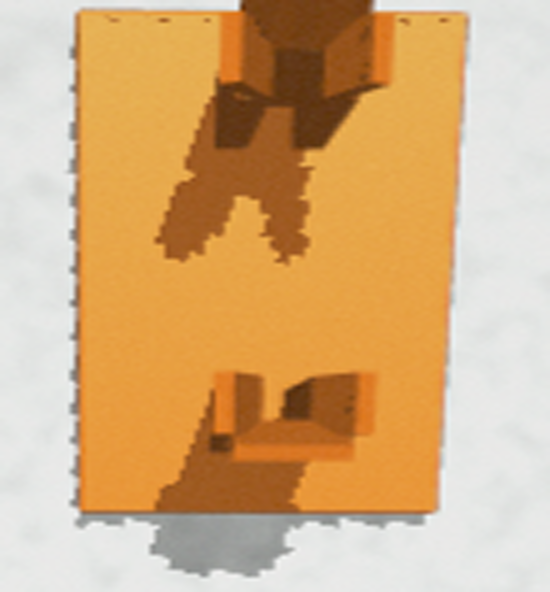

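```bash
python3 -m crank '[0,0,0,-0.001,0.007,-0.003,0,0,0,0,-0.001,0.007,-0.003,0,0,0,0,-0.001,0.007,-0.003,0]';python3 - <<'E'
from h import *
st();p=shot("wrist");K=p["mtx"];T=p["tool_from_camera"]
def tb(uv,y):
    d=T[:3,:3]@np.array([(uv[0]-K[0,2])/K[0,0],-(uv[1]-K[1,2])/K[1,1],-1.]);o=T[:3,3]
    return o+d*(y-o[1])/d[1]
f=p["frame"];print([tuple(f[r,314]) for r in range(205,385,3)])
for r in(288,290,292,378): print(r,tb((314,r),-.0548))
for r in(279,):print(r,tb((314,r),-.0388))
print("shoulder",tb((314,244),-.0388),tb((314,213),.0232-.0))
cv2.imwrite("pics/w8c.png",cv2.resize(f[200:400,270:360,::-1],None,fx=5,fy=3,interpolation=cv2.INTER_CUBIC))
E
```

```text
t: 9.28
ee_pos: [0.5288, 0.3149, 0.1563]
tcp_rot: [-0.566, 0.424, -0.424, 0.566]
contact_force: [0.2, -0.2, -0.7]
grip_width: 0.0086
t 9.2833 pos [0.5288 0.3149 0.1563] jawyaw 16.28 ydir [-0.  0. -1.] F [ 0.2 -0.2 -0.7] w 0.0086 j [0.54 0.3  0.1  1.37 0.   1.82]
[(np.uint8(75), np.uint8(136), np.uint8(110)), (np.uint8(72), np.uint8(134), np.uint8(105)), (np.uint8(72), np.uint8(133), np.uint8(107)), (np.uint8(139), np.uint8(122), np.uint8(27)), (np.uint8(139), np.uint8(122), np.uint8(25)), (np.uint8(139), np.uint8(122), np.uint8(27)), (np.uint8(139), np.uint8(125), np.uint8(34)), (np.uint8(139), np.uint8(124), np.uint8(29)), (np.uint8(140), np.uint8(124), np.uint8(31)), (np.uint8(140), np.uint8(123), np.uint8(31)), (np.uint8(139), np.uint8(124), np.uint8(28)), (np.uint8(138), np.uint8(121), np.uint8(22)), (np.uint8(140), np.uint8(124), np.uint8(33)), (np.uint8(146), np.uint8(132), np.uint8(27)), (np.uint8(232), np.uint8(231), np.uint8(53)), (np.uint8(232), np.uint8(231), np.uint8(55)), (np.uint8(232), np.uint8(231), np.uint8(55)), (np.uint8(233), np.uint8(232), np.uint8(54)), (np.uint
[... 1518 characters left out ...]
8(172), np.uint8(152), np.uint8(36)), (np.uint8(173), np.uint8(152), np.uint8(39)), (np.uint8(171), np.uint8(151), np.uint8(37)), (np.uint8(171), np.uint8(153), np.uint8(39)), (np.uint8(169), np.uint8(151), np.uint8(36)), (np.uint8(171), np.uint8(153), np.uint8(37)), (np.uint8(172), np.uint8(152), np.uint8(39)), (np.uint8(167), np.uint8(150), np.uint8(42)), (np.uint8(71), np.uint8(127), np.uint8(101))]
288 [-0.01597025 -0.0548     -0.00104313]
290 [-0.01521419 -0.0548     -0.00104193]
292 [-0.01445585 -0.0548     -0.00104072]
378 [ 0.02046703 -0.0548     -0.0009852 ]
279 [-0.01318059 -0.0388     -0.00100289]
shoulder [-0.02749473 -0.0388     -0.00102565] [-0.02721223  0.0232     -0.00088647]
```

View pics/w8c.png

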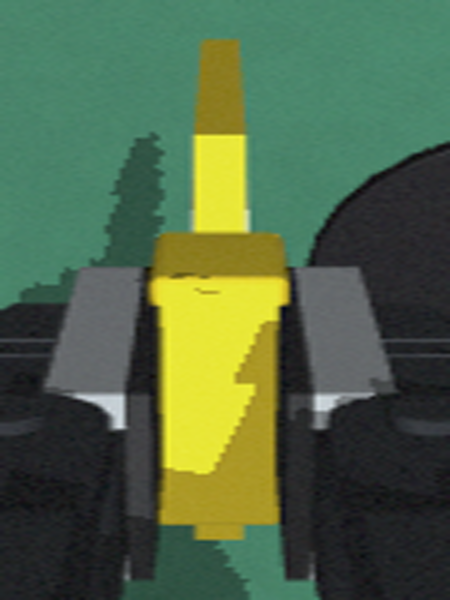

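Stand centre is (0.520,0.430), with both cameras agreeing to 1 mm. The plate sits in the hand at TCP + (0,−2.5 mm). Target TCP is (0.520,0.4327), yaw 16.3°.

```bash
python3 -m crank '[-0.04,0.35,0,0,0,0,0,-0.08,0.7,0,0,0,0,0,-0.08,0.9,0,0,0,0,0,-0.08,1,0,0,0,0,0,-0.08,1,0,0,0,0,0]';python3 - <<'E'
from h import *
st()
E
```

```text
t: 9.75
ee_pos: [0.5204, 0.4165, 0.1557]
tcp_rot: [-0.566, 0.424, -0.423, 0.566]
contact_force: [0.2, -0.1, -1.2]
grip_width: 0.0083
t 9.75 pos [0.5204 0.4165 0.1557] jawyaw 16.42 ydir [-0.  0. -1.] F [ 0.2 -0.1 -1.2] w 0.0083 j [0.67 0.4  0.24 1.41 0.   1.96]
```

```bash
python3 -m crank '[0,0.16,-0.2,0,0,0,0,0,0.16,-0.5,0,0,0,0,0,0.16,-0.55,0,0,0,0,0,0.16,-0.55,0,0,0,0]';python3 - <<'E'
from h import *
st();p=shot("wrist");cv2.imwrite("pics/w9.png",p["frame"][:,:,::-1])
p=shot("side");cv2.imwrite("pics/s9.png",cv2.resize(p["frame"][100:220,250:400,::-1],None,fx=5,fy=5,interpolation=cv2.INTER_CUBIC))
E
```

```text
t: 10.08
ee_pos: [0.5192, 0.43, 0.0984]
tcp_rot: [0.568, -0.424, 0.423, -0.564]
contact_force: [-0.8, -0.5, -0.1]
grip_width: 0.0085
t 10.0833 pos [0.5192 0.43   0.0984] jawyaw 16.36 ydir [-0.004 -0.003 -1.   ] F [-0.8 -0.5 -0.1] w 0.0085 j [ 0.69  0.43  0.15  1.3  -0.    1.98]
```

View pics/w9.png

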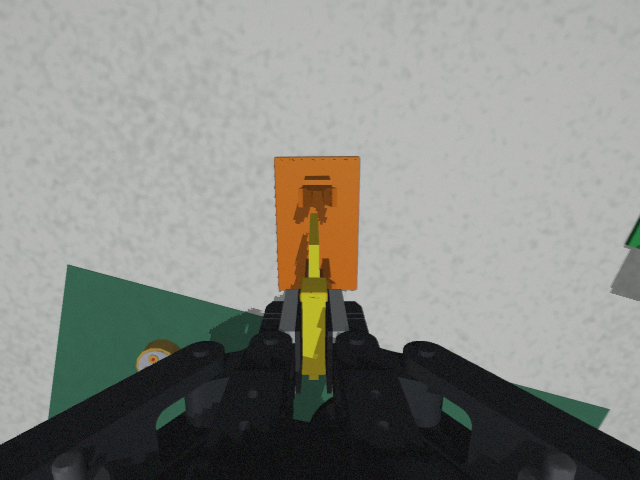

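View pics/s9.png

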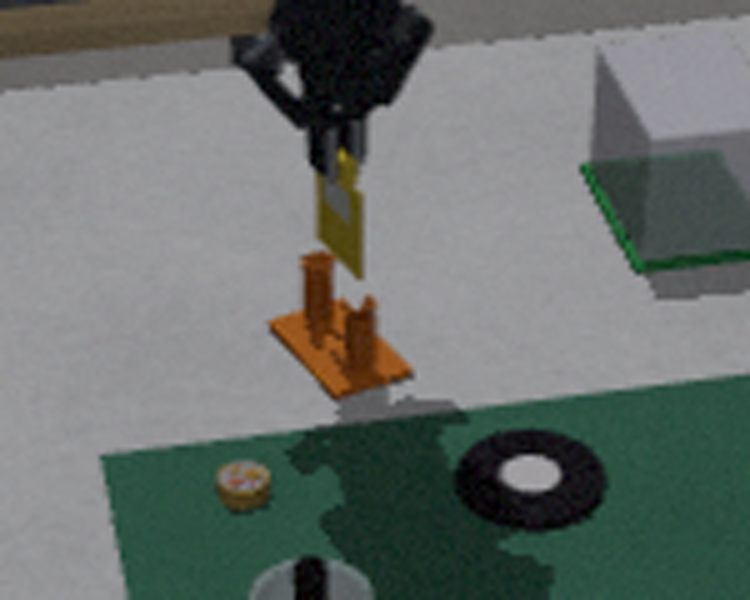

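```bash
python3 - <<'E'
from h import *
p=shot("wrist");s=p["state"]
C=[back(p,u,.006) for u in((275,157),(360,156),(356.5,290),(279,290))]
c=np.mean(C,0);print(np.round(C,4),c)
M=R.from_quat(s["tcp_rot"]).as_matrix();print("stand in tool",M.T@(c-s["ee_pos"]),"plate in tool ~ (.0024,.0232,-.001)")
f=p["frame"]
cv2.imwrite("pics/w9c.png",cv2.resize(f[150:400,260:370,::-1],None,fx=4,fy=2.4,interpolation=cv2.INTER_CUBIC))
E
```

```text
[[0.479  0.4741 0.006 ]
 [0.536  0.4916 0.006 ]
 [0.5652 0.3947 0.006 ]
 [0.5077 0.3778 0.006 ]] [0.52198789 0.43456592 0.006     ]
stand in tool [-0.00262915  0.09594668  0.00199062] plate in tool ~ (.0024,.0232,-.001)
```

View pics/w9c.png

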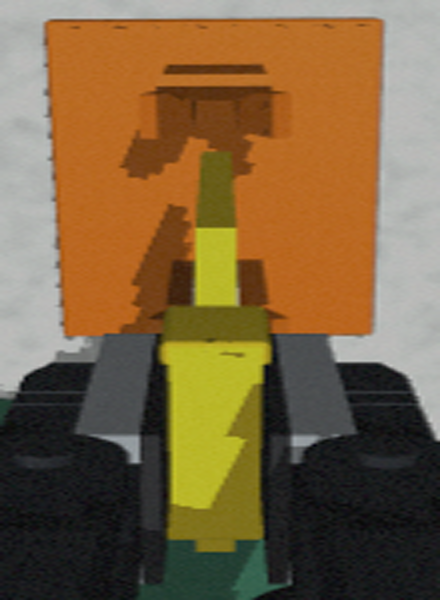

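```bash
python3 -m crank '[0.02,0.04,-0.05,-0.001,-0.001,0,0,0.02,0.045,-0.15,-0.001,-0.001,0,0,0.02,0.045,-0.2,-0.001,-0.001,0,0,0.02,0.045,-0.2,-0.001,-0.001,0,0]';python3 - <<'E'
from h import *
st();p=shot("wrist");cv2.imwrite("pics/w10.png",cv2.resize(p["frame"][150:400,260:370,::-1],None,fx=4,fy=2.4,interpolation=cv2.INTER_CUBIC))
p=shot("side");cv2.imwrite("pics/s10.png",cv2.resize(p["frame"][115:195,280:360,::-1],None,fx=7,fy=7,interpolation=cv2.INTER_CUBIC))
p=shot("top");cv2.imwrite("pics/t10.png",cv2.resize(p["frame"][180:250,85:175,::-1],None,fx=7,fy=7,interpolation=cv2.INTER_CUBIC))
E
```

```text
t: 10.57
ee_pos: [0.5226, 0.4359, 0.081]
tcp_rot: [0.566, -0.422, 0.425, -0.566]
contact_force: [-0.4, -0.7, -1.1]
grip_width: 0.0084
t 10.5667 pos [0.5226 0.4359 0.081 ] jawyaw 16.36 ydir [ 0.003 -0.003 -1.   ] F [-0.4 -0.7 -1.1] w 0.0084 j [ 0.7   0.44  0.13  1.26 -0.    1.98]
```

View pics/w10.png

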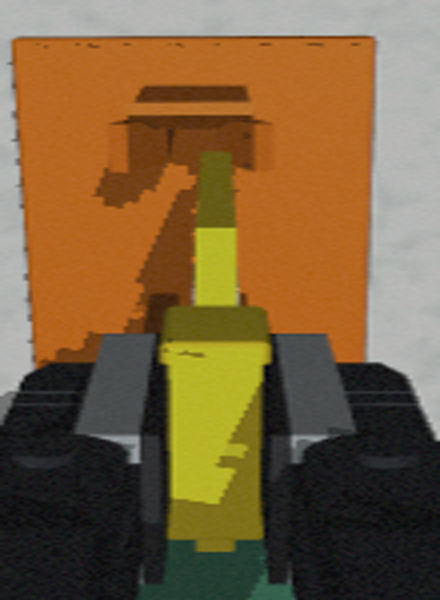

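View pics/s10.png

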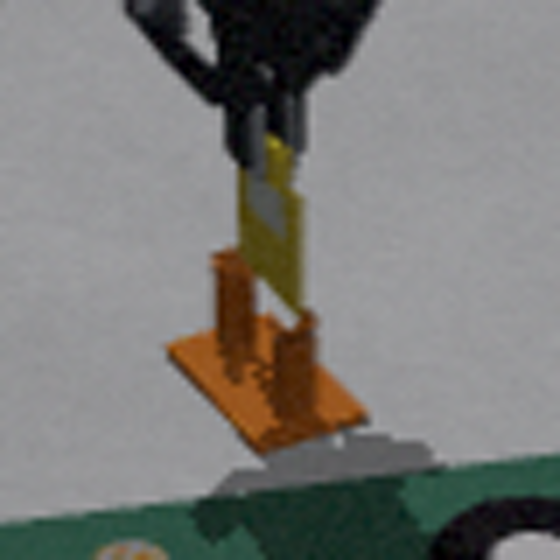

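```bash
python3 - <<'E'
from h import *
p=shot("wrist");s=p["state"];M=R.from_quat(s["tcp_rot"]).as_matrix()
g=M.T@(back(p,(308,198.8),.056)-s["ee_pos"]);q=M.T@(back(p,(313.8,213.3),s["ee_pos"][2]-.0232)-s["ee_pos"])
print("guide",g,"plate edge",q,"diff",g-q)
C=[back(p,u,.006) for u in((263.5,165.5),(354,165.5))];print(M.T@(np.mean(C,0)-s["ee_pos"]))
E
```

```text
guide [-0.03439143  0.02640459 -0.00414145] plate edge [-0.02706883  0.02311433 -0.00099597] diff [-0.00732261  0.00329026 -0.00314548]
[-0.0483201   0.07636236 -0.00423571]
```

View pics/t10.png

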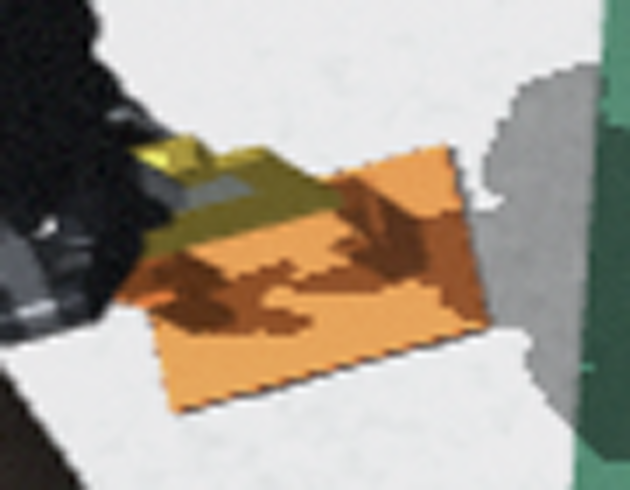

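Seen at the same height, the plate is 3 mm too far to +x of the guides, and the lengthwise gap is right (7.3 vs 7 mm). Correcting.

```bash
python3 -m crank '[-0.03,-0.009,0,0,0,0,0,-0.03,-0.009,-0.04,0,0,0,0,-0.03,-0.009,-0.04,0,0,0,0,-0.03,-0.009,-0.04,0,0,0,0]';python3 - <<'E'
from h import *
st();p=shot("wrist");cv2.imwrite("pics/w11.png",cv2.resize(p["frame"][150:400,260:370,::-1],None,fx=4,fy=2.4,interpolation=cv2.INTER_CUBIC))
p=shot("side");cv2.imwrite("pics/s11.png",cv2.resize(p["frame"][115:195,280:360,::-1],None,fx=7,fy=7,interpolation=cv2.INTER_CUBIC))
E
```

```text
t: 11.1
ee_pos: [0.52, 0.4355, 0.0785]
tcp_rot: [-0.566, 0.422, -0.425, 0.566]
contact_force: [-0.2, 0.1, 0.4]
grip_width: 0.0082
t 11.1 pos [0.52   0.4355 0.0785] jawyaw 16.37 ydir [ 0.004 -0.002 -1.   ] F [-0.2  0.1  0.4] w 0.0082 j [ 0.7   0.43  0.12  1.25 -0.    1.98]
```

View pics/w11.png

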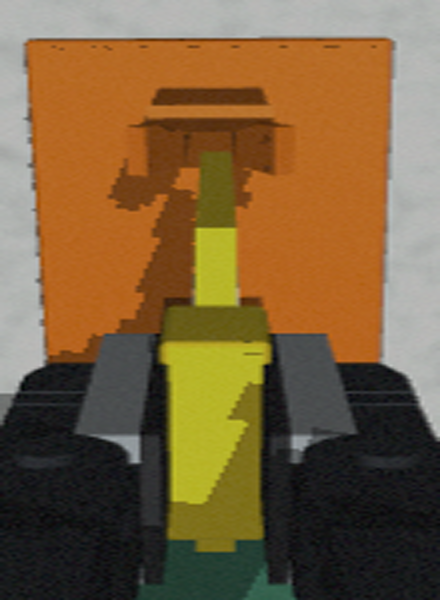

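View pics/s11.png

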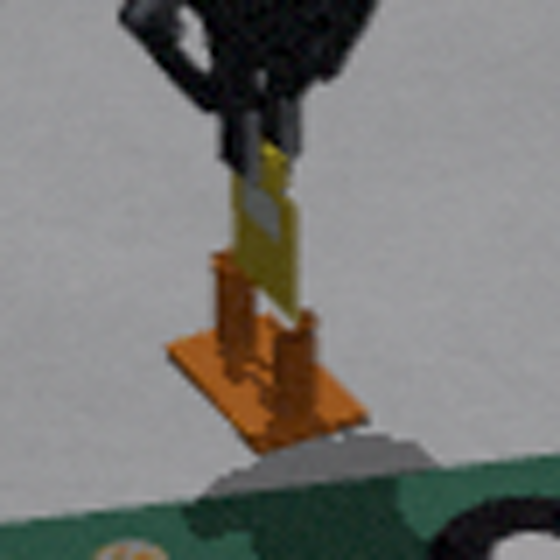

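Aligned now: plate column 216 against guide centre 212 in the crop, under 1 mm. Lowering in steps and watching the force.

```bash
python3 -m crank '[0,0,-0.08,0,0,0,0,0,0,-0.16,0,0,0,0,0,0,-0.2,0,0,0,0,0,0,-0.2,0,0,0,0]';python3 - <<'E'
from h import *
st();p=shot("wrist");cv2.imwrite("pics/w12.png",cv2.resize(p["frame"][150:400,260:370,::-1],None,fx=4,fy=2.4,interpolation=cv2.INTER_CUBIC))
E
```

```text
t: 11.53
ee_pos: [0.5194, 0.4348, 0.0567]
tcp_rot: [0.567, -0.422, 0.425, -0.566]
contact_force: [0.6, 0.8, -1.7]
grip_width: 0.0084
t 11.5333 pos [0.5194 0.4348 0.0567] jawyaw 16.36 ydir [ 0.002 -0.004 -1.   ] F [ 0.6  0.8 -1.7] w 0.0084 j [ 0.7   0.44  0.08  1.21 -0.    1.98]
```

View pics/w12.png

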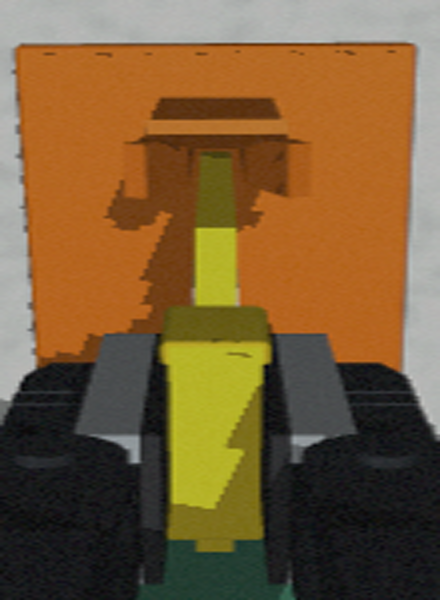

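The plate is inside the throat and central. Continuing down.

```bash
python3 -m crank '[0.003,0.003,-0.08,0,0,0,0,0.006,0.006,-0.16,0,0,0,0,0.006,0.006,-0.21,0,0,0,0,0.006,0.006,-0.24,0,0,0,0,0.006,0.006,-0.24,0,0,0,0]';python3 - <<'E'
from h import *
st()
E
```

```text
t: 12.0
ee_pos: [0.5197, 0.4352, 0.0321]
tcp_rot: [0.567, -0.422, 0.425, -0.565]
contact_force: [-0.3, -0.7, -1.2]
grip_width: 0.008
t 12.0 pos [0.5197 0.4352 0.0321] jawyaw 16.36 ydir [ 0.002 -0.004 -1.   ] F [-0.3 -0.7 -1.2] w 0.008 j [ 0.7   0.45  0.04  1.16 -0.    1.98]
```

```bash
python3 -m crank '[0,0,-0.02,0,0,0,0,0,0,-0.025,0,0,0,0,0,0,-0.025,0,0,0,0]'; python3 -m crank '[0,0,0,0,0,0,0.3,0,0,0,0,0,0,1,0,0,0,0,0,0,1,0,0,0,0,0,0,1,0,0,0,0,0,0,1,0,0,0,0,0,0,1]';python3 - <<'E'
from h import *
st();p=shot("wrist");cv2.imwrite("pics/w13.png",p["frame"][:,:,::-1])
E
```

```text
t: 12.25
ee_pos: [0.5197, 0.4352, 0.0297]
tcp_rot: [0.567, -0.422, 0.425, -0.565]
contact_force: [0.9, -0.5, -0.1]
grip_width: 0.0081
t: 12.75
ee_pos: [0.5197, 0.4353, 0.0298]
tcp_rot: [0.567, -0.422, 0.425, -0.565]
contact_force: [0.0, 0.4, 0.8]
grip_width: 0.0799
t 12.75 pos [0.5197 0.4353 0.0298] jawyaw 16.36 ydir [ 0.002 -0.004 -1.   ] F [0.  0.4 0.8] w 0.0799 j [ 0.7   0.45  0.04  1.16 -0.    1.98]
```

View pics/w13.png

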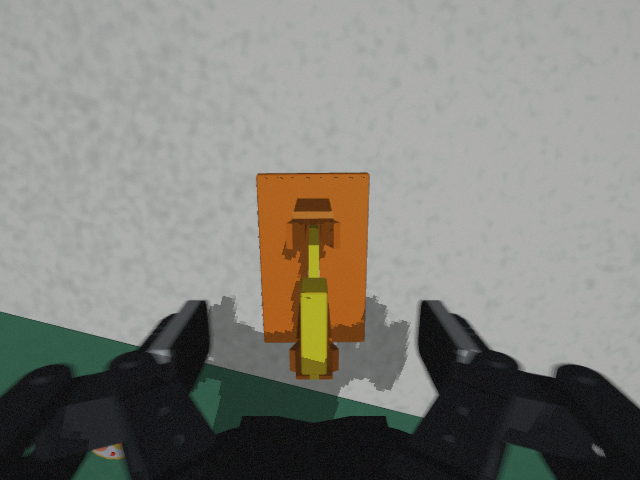

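The plate is in both guides, held upright, and the grip is released. Both cameras agree that the real fingertips are about 45 mm behind the reported TCP, so I use that from here. Retreating up and going to the movement.

```bash
python3 -m crank '[0,0,0.3,0,0,0,1,0,0,0.7,0,0,0,1,0,0,1,0,0,0,1,0,0,1,0,0,0,1]'
python3 -m crank '[-0.2,-0.35,0,0,0,0,0.6,-0.5,-0.7,0,0,0,0,0.6,-0.7,-0.95,0,0,0,0,0.6,-0.85,-0.95,0,0,0,0,0.6]'
python3 - <<'E'
from h import *
st();p=shot("wrist");cv2.imwrite("pics/w14.png",p["frame"][:,:,::-1])
E
```

```text
t: 13.13
ee_pos: [0.5221, 0.4373, 0.1376]
tcp_rot: [-0.563, 0.422, -0.426, 0.569]
contact_force: [0.6, -0.4, 1.0]
grip_width: 0.0856
t: 13.47
ee_pos: [0.4348, 0.3379, 0.1376]
tcp_rot: [-0.563, 0.422, -0.427, 0.568]
contact_force: [0.4, 0.5, 0.2]
grip_width: 0.0514
t 13.4667 pos [0.4348 0.3379 0.1376] jawyaw 16.22 ydir [ 0.009  0.001 -1.   ] F [0.4 0.5 0.2] w 0.0514 j [ 0.66  0.17 -0.1   1.29 -0.    1.95]
```

View pics/w14.png

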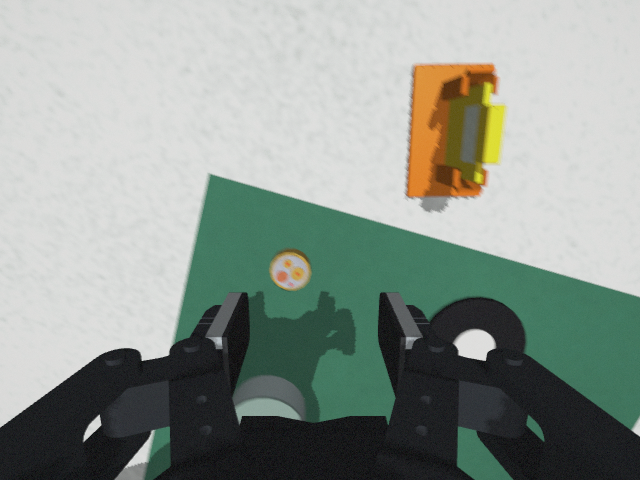

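The plate stands in the guides, and the movement is at (291,270).

```bash
cat >> h.py <<'E'
def ell(p,lo,hi,box):
    """fit min-enclosing ellipse to HSV blob in box (x0,y0,x1,y1)"""
    hsv=cv2.cvtColor(p["frame"],cv2.COLOR_RGB2HSV);m=cv2.inRange(hsv,lo,hi)
    k=np.zeros_like(m);x0,y0,x1,y1=box;k[y0:y1,x0:x1]=m[y0:y1,x0:x1]
    cs,_=cv2.findContours(k,cv2.RETR_EXTERNAL,cv2.CHAIN_APPROX_NONE);c=max(cs,key=cv2.contourArea)
    return cv2.fitEllipse(cv2.convexHull(c))
E
python3 - <<'E'
from h import *
s=st();p=shot("wrist")
for r in net(p,"movement"):
    ys,xs=np.nonzero(r["pixels"]);print(r["confidence"],r["uv"],xs.min(),xs.max(),ys.min(),ys.max())
cv2.imwrite("pics/w14c.png",cv2.resize(p["frame"][235:305,255:330,::-1],None,fx=8,fy=8,interpolation=cv2.INTER_CUBIC))
for u in((290.5,270.5),):print(back(p,u,.014)-s["ee_pos"],back(p,u,.014))
E
```

```text
t 13.5167 pos [0.4333 0.3397 0.1381] jawyaw 16.29 ydir [ 0.008  0.002 -1.   ] F [-2.4 -0.3 -0.4] w 0.0508 j [ 0.67  0.17 -0.1   1.29 -0.    1.95]
0.78 [292.2, 271.2] 274 312 252 293
0.46 [476.9, 136.1] 447 508 90 187
[-0.00666948 -0.04562637 -0.12410564] [0.42666197 0.29411002 0.014     ]
```

View pics/w14c.png

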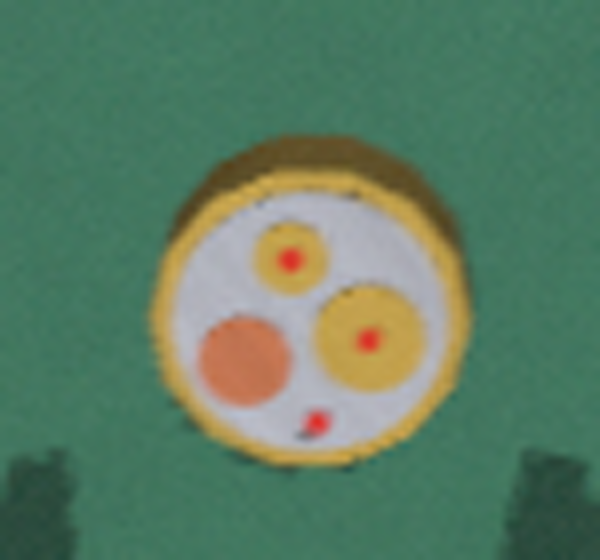

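```bash
python3 -m crank '[-0.02,-0.3,-0.2,0,0.0025,0,0.6,-0.025,-0.48,-0.55,0,0.0025,0,0.6,-0.025,-0.48,-0.55,0,0.0025,0,0.6,-0.025,-0.48,-0.55,0,0.0025,0,0.6,-0.025,-0.48,-0.55,0,0.0025,0,0.6]'
python3 - <<'E'
from h import *
s=st();p=shot("wrist");cv2.imwrite("pics/w15.png",p["frame"][:,:,::-1])
E
```

```text
t: 14.03
ee_pos: [0.4358, 0.2953, 0.084]
tcp_rot: [-0.564, 0.423, -0.424, 0.568]
contact_force: [1.4, -0.4, 1.1]
grip_width: 0.0512
t 14.0333 pos [0.4358 0.2953 0.084 ] jawyaw 16.37 ydir [ 0.005  0.005 -1.   ] F [ 1.4 -0.4  1.1] w 0.0512 j [ 0.59  0.14 -0.26  1.16  0.    1.88]
```

View pics/w15.png

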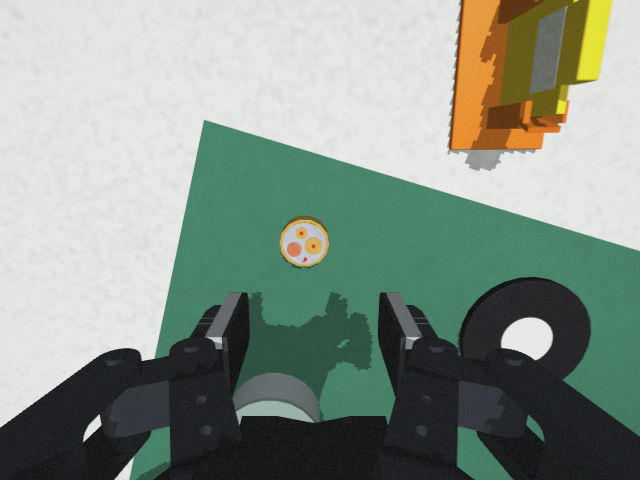

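```bash
cat >> h.py <<'E'
def disc(p,box,z,vmin=150,smax=None):
    f=p["frame"].astype(int);x0,y0,x1,y1=box
    m=(f.max(2)>vmin)&~((f[:,:,1]>f[:,:,0]+15))
    if smax is not None: m&=(f.max(2)-f.min(2))<smax
    k=np.zeros(m.shape,np.uint8);k[y0:y1,x0:x1]=m[y0:y1,x0:x1]*255
    cs,_=cv2.findContours(k,cv2.RETR_EXTERNAL,cv2.CHAIN_APPROX_NONE);c=max(cs,key=cv2.contourArea)
    e=cv2.fitEllipse(cv2.convexHull(c));w=back(p,e[0],z)
    T=cam(p);sc=np.linalg.norm(w-T[:3,3])/p["mtx"][0,0]
    print("ell",np.round(e[0],1),np.round(e[1],1),"world",w.round(4),"diam~",np.round(np.array(e[1])*sc,4))
    return w
E
python3 - <<'E'
from h import *
s=st();p=shot("wrist");s2=st()
w=disc(p,(270,200,340,280),.014)
print(w-s["ee_pos"])
disc(p,(470,300,570,375),.008,smax=40)
E
```

```text
t 14.0833 pos [0.4362 0.2958 0.0847] jawyaw 16.4 ydir [ 0.006  0.006 -1.   ] F [-0.7  0.1  0.2] w 0.0512 j [ 0.6   0.14 -0.26  1.16  0.    1.88]
t 14.1333 pos [0.4363 0.296  0.085 ] jawyaw 16.41 ydir [ 0.006  0.006 -1.   ] F [-0.2  0.9  1. ] w 0.0514 j [ 0.6   0.14 -0.25  1.16  0.    1.88]
ell [302.7 242.9] [47.1 48.3] world [0.4294 0.2911 0.014 ] diam~ [0.0319 0.0328]
[-0.00685477 -0.00474673 -0.07074351]
ell [524.3 339.4] [42.7 51.8] world [0.6099 0.2641 0.008 ] diam~ [0.0374 0.0454]
```

```bash
python3 -m crank '[-0.03,-0.03,-0.3,-0.002,0.002,0,0.6,-0.06,-0.05,-0.7,-0.002,0.002,0,0.6,-0.06,-0.05,-0.8,-0.002,0.002,0,0.6,-0.06,-0.05,-0.8,-0.002,0.002,0,0.6,-0.06,-0.05,-0.8,-0.002,0.002,0,0.6]'
python3 - <<'E'
from h import *
s=st();p=shot("wrist");cv2.imwrite("pics/w16.png",p["frame"][:,:,::-1])
w=disc(p,(240,180,400,300),.014);print(w-s["ee_pos"])
E
```

```text
t: 14.55
ee_pos: [0.4311, 0.2919, 0.0063]
tcp_rot: [-0.566, 0.423, -0.424, 0.567]
contact_force: [0.1, 0.4, 1.0]
grip_width: 0.0512
t 14.55 pos [0.4311 0.2919 0.0063] jawyaw 16.45 ydir [ 0.001  0.    -1.   ] F [0.1 0.4 1. ] w 0.0512 j [ 0.6   0.18 -0.39  1.   -0.    1.88]
ell [312.3 281.8] [64.  68.8] world [0.4295 0.2912 0.014 ] diam~ [0.0309 0.0332]
[-0.00161157 -0.00067847  0.00773764]
```

View pics/w16.png

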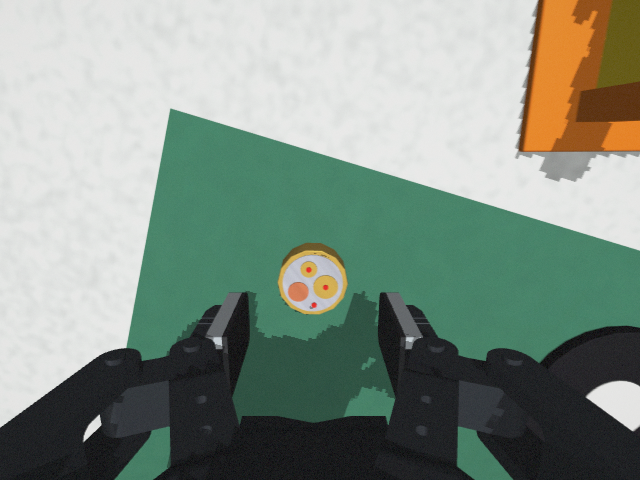

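```bash
python3 -m crank '[-0.01,0,-0.15,0,0,0,0.6,-0.012,0,-0.3,0,0,0,0.6,-0.012,0,-0.3,0,0,0,0.6,-0.012,0,-0.3,0,0,0,0.6]'
python3 - <<'E'
from h import *
s=st();p=shot("wrist");cv2.imwrite("pics/w17.png",p["frame"][:,:,::-1])
w=disc(p,(245,180,380,350),.014);print(w-s["ee_pos"])
E
```

```text
t: 14.93
ee_pos: [0.4314, 0.2929, -0.0214]
tcp_rot: [-0.565, 0.423, -0.424, 0.568]
contact_force: [-0.4, 0.6, 0.1]
grip_width: 0.051
t 14.9333 pos [ 0.4314  0.2929 -0.0214] jawyaw 16.44 ydir [ 0.003  0.002 -1.   ] F [-0.4  0.6  0.1] w 0.051 j [ 0.6   0.21 -0.43  0.93 -0.    1.88]
ell [310.4 308.1] [73.5 80.2] world [0.4291 0.2913 0.014 ] diam~ [0.0307 0.0335]
[-0.00223657 -0.00164715  0.0353755 ]
```

View pics/w17.png

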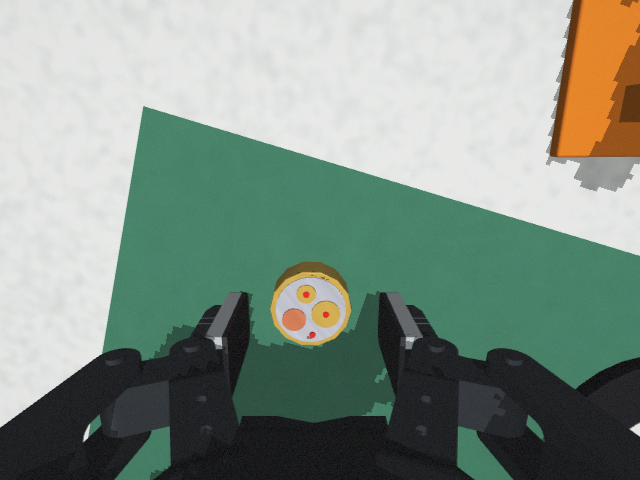

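```bash
python3 -m crank '[-0.02,-0.015,-0.1,0,0,0,0.6,-0.02,-0.015,-0.16,0,0,0,0.6,-0.02,-0.015,-0.2,0,0,0,0.6,-0.02,-0.015,-0.2,0,0,0,0.6]'
python3 - <<'E'
from h import *
s=st();p=shot("wrist");cv2.imwrite("pics/w18.png",p["frame"][:,:,::-1])
w=disc(p,(245,180,380,370),.014);print(w-s["ee_pos"])
E
```

```text
t: 15.32
ee_pos: [0.4295, 0.2914, -0.0416]
tcp_rot: [-0.565, 0.423, -0.424, 0.568]
contact_force: [-0.1, 0.5, -0.1]
grip_width: 0.051
t 15.3167 pos [ 0.4295  0.2914 -0.0416] jawyaw 16.44 ydir [ 0.004  0.002 -1.   ] F [-0.1  0.5 -0.1] w 0.051 j [ 0.6   0.22 -0.46  0.89 -0.    1.88]
ell [315.5 326.8] [74.1 92.5] world [0.4284 0.2924 0.014 ] diam~ [0.0273 0.0341]
[-0.00104827  0.00100912  0.05559113]
```

View pics/w18.png

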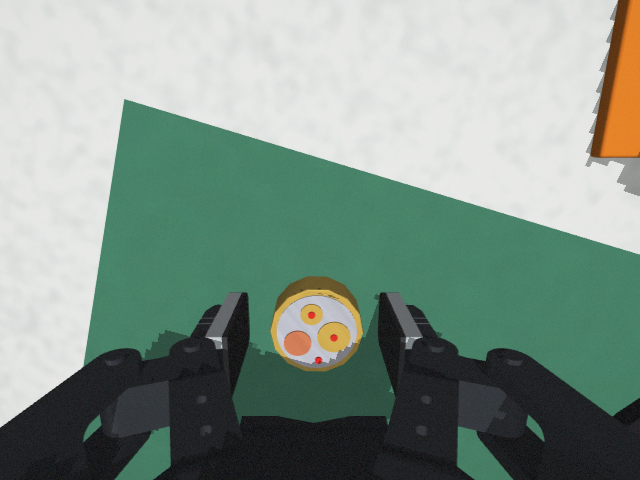

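Fingertips are about level with the disc top now, with no contact. 5 mm lower, then close.

```bash
python3 -m crank '[0.01,0,-0.05,0,0,0,0.6,0.01,0,-0.055,0,0,0,0.6,0.01,0,-0.055,0,0,0,0,0.01,0,-0.055,0,0,0,0,0.01,0,-0.055,0,0,0,0,0.01,0,-0.055,0,0,0,0,0.01,0,-0.055,0,0,0,0]'
python3 - <<'E'
from h import *
s=st();p=shot("wrist");cv2.imwrite("pics/w19.png",p["frame"][:,:,::-1])
E
```

```text
t: 15.95
ee_pos: [0.432, 0.2927, -0.0395]
tcp_rot: [-0.563, 0.422, -0.424, 0.57]
contact_force: [-16.1, -9.7, 59.0]
grip_width: 0.0318
t 15.95 pos [ 0.432   0.2927 -0.0395] jawyaw 16.45 ydir [ 0.009  0.006 -1.   ] F [-16.1  -9.7  59. ] w 0.0318 j [ 0.6   0.22 -0.46  0.89  0.    1.88]
```

View pics/w19.png

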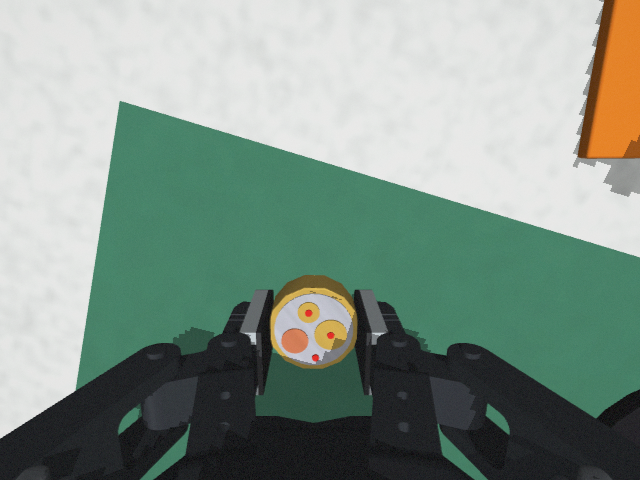

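The fingers swing forward on closing and pressed the bench (59 N, under the limit). The movement is gripped at 34 mm with the tips at its underside. Lifting.

```bash
python3 -m crank '[0,0,0.1,0,0,0,0,0,0,0.3,0,0,0,0,0,0,0.6,-0.002,0.002,0,0,0,0,0.6,-0.002,0.002,0,0]'
python3 - <<'E'
from h import *
s=st();p=shot("wrist");cv2.imwrite("pics/w20.png",p["frame"][:,:,::-1])
E
```

```text
t: 16.33
ee_pos: [0.4348, 0.2946, 0.0257]
tcp_rot: [-0.564, 0.422, -0.425, 0.569]
contact_force: [1.7, 0.5, -0.5]
grip_width: 0.0316
t 16.3333 pos [0.4348 0.2946 0.0257] jawyaw 16.45 ydir [ 0.008  0.004 -1.   ] F [ 1.7  0.5 -0.5] w 0.0316 j [ 0.6   0.17 -0.36  1.03 -0.    1.88]
```

View pics/w20.png

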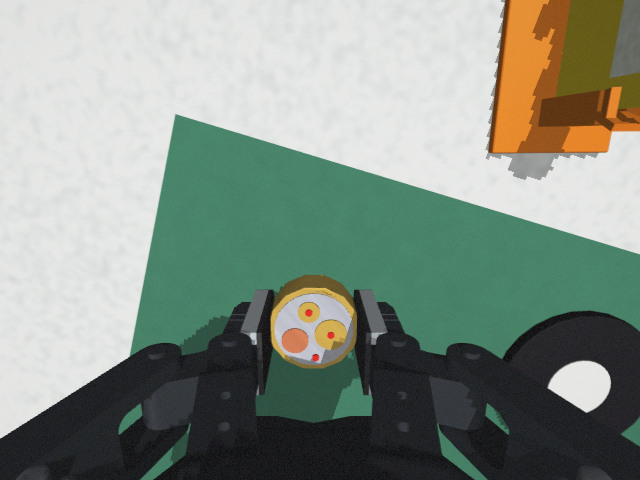

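```bash
cat >> h.py <<'E'
def tb(p,uv,y):
    K=p["mtx"];T=p["tool_from_camera"]
    d=T[:3,:3]@np.array([(uv[0]-K[0,2])/K[0,0],-(uv[1]-K[1,2])/K[1,1],-1.]);o=T[:3,3]
    return o+d*(y-o[1])/d[1]
E
python3 - <<'E'
from h import *
s=st();p=shot("wrist")
f=p["frame"];cv2.imwrite("pics/w20c.png",cv2.resize(f[260:380,250:380,::-1],None,fx=6,fy=5,interpolation=cv2.INTER_CUBIC))
t=tb(p,(314,328),-.0535);M=R.from_quat(s["tcp_rot"]).as_matrix();print(t,M@[t[0],0,t[2]])
E
```

```text
t 16.3833 pos [0.4342 0.2942 0.0235] jawyaw 16.46 ydir [ 0.007  0.003 -1.   ] F [ 1.4 -0.1 -1. ] w 0.0314 j [ 0.6   0.17 -0.36  1.03 -0.    1.88]
[ 0.00029327 -0.0535     -0.00102011] [-8.95189026e-04 -5.70265583e-04 -7.96488552e-06]
```

View pics/w20c.png

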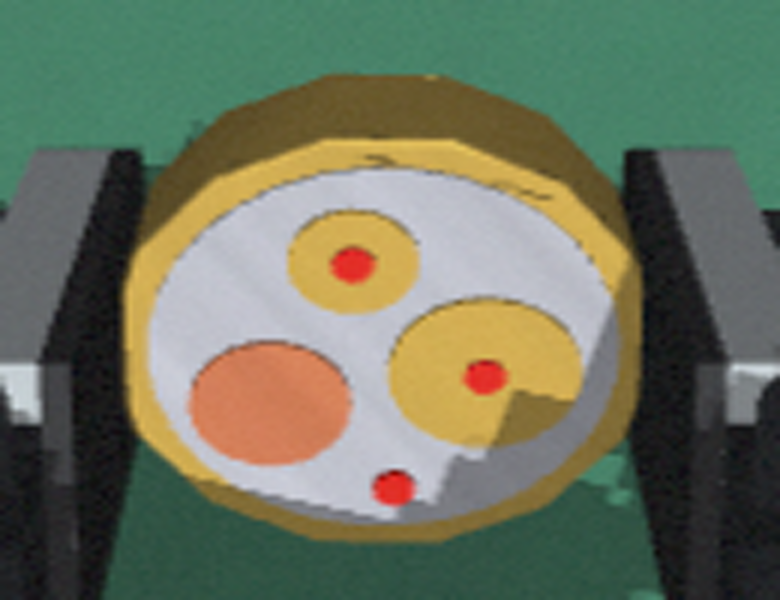

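```bash
python3 -m crank '[0.35,-0.05,0.1,0,0.001,0,0,0.7,-0.1,0.2,-0.001,0.002,0,0,0.9,-0.16,0.2,-0.001,0.002,0,0,0.9,-0.16,0.2,-0.001,0.002,0,0]'
python3 -m crank '[0.3,-0.1,0,0,0,0,0,0.55,-0.16,0,0,0,0,0,0.55,-0.16,0,0,0,0,0,0.55,-0.16,0,0,0,0,0,0.55,-0.16,0,0,0,0,0]'
python3 - <<'E'
from h import *
s=st();p=shot("wrist");cv2.imwrite("pics/w21.png",p["frame"][:,:,::-1])
E
```

```text
t: 16.77
ee_pos: [0.5265, 0.2764, 0.0404]
tcp_rot: [0.567, -0.424, 0.424, -0.565]
contact_force: [0.4, 0.1, -0.2]
grip_width: 0.0317
t: 17.18
ee_pos: [0.5798, 0.2601, 0.0389]
tcp_rot: [0.568, -0.424, 0.424, -0.564]
contact_force: [-0.5, -0.3, -0.7]
grip_width: 0.0314
t 17.1833 pos [0.5798 0.2601 0.0389] jawyaw 16.3 ydir [-0.004 -0.003 -1.   ] F [-0.5 -0.3 -0.7] w 0.0314 j [ 0.42  0.37 -0.06  1.14 -0.    1.71]
```

View pics/w21.png

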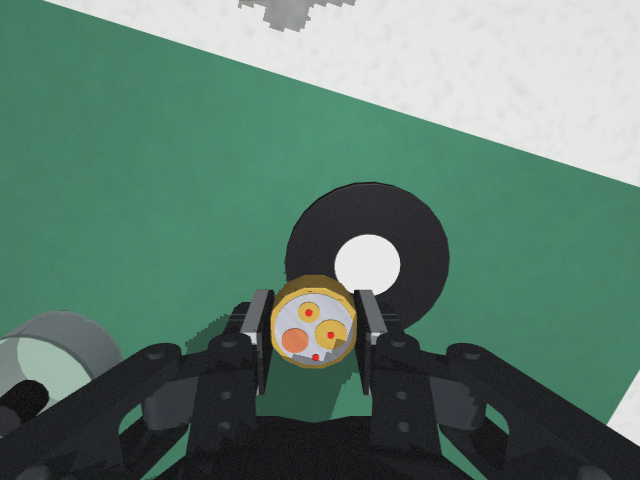

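```bash
python3 - <<'E'
from h import *
s=st();p=shot("wrist");M=R.from_quat(s["tcp_rot"]).as_matrix()
# black holder outline
f=p["frame"];m=((f.max(2)<75)&(f.max(2)-f.min(2)<20)).astype(np.uint8)*255
m[270:]=0; m[:,:270]=0;m[:,465:]=0
cs,_=cv2.findContours(m,cv2.RETR_EXTERNAL,cv2.CHAIN_APPROX_NONE);c=max(cs,key=cv2.contourArea);print(cv2.boundingRect(c))
w=disc(p,(330,225,405,275),.008,smax=40)
for u in((367.5,266),):
    w=back(p,u,.008);print(w, w-s["ee_pos"]-M@[.0003,0,-.001])
cv2.imwrite("pics/w21c.png",cv2.resize(f[170:350,270:460,::-1],None,fx=4,fy=3.3,interpolation=cv2.INTER_CUBIC))
E
```

```text
t 17.2333 pos [0.5798 0.2604 0.0393] jawyaw 16.33 ydir [-0.003 -0.003 -1.   ] F [-0.2 -0.2 -1.5] w 0.0313 j [ 0.42  0.37 -0.06  1.14 -0.    1.71]
(285, 182, 164, 88)
ell [366.8 264.9] [60.7 65. ] world [0.6098 0.2638 0.008 ] diam~ [0.0357 0.0382]
[0.61035475 0.26331919 0.008     ] [ 0.03145392  0.00353723 -0.03130066]
```

View pics/w21c.png

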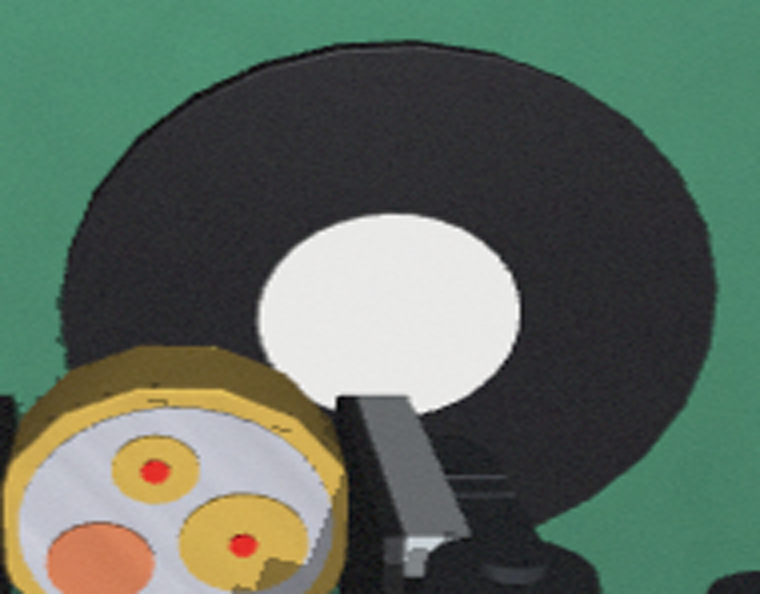

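```bash
python3 -m crank '[0.2,0.03,-0.1,-0.001,-0.001,0,0,0.305,0.03,-0.3,-0.001,-0.001,0,0,0.305,0.03,-0.4,-0.001,-0.001,0,0,0.305,0.03,-0.4,-0.001,-0.001,0,0,0.305,0.03,-0.4,-0.001,-0.001,0,0]'
python3 - <<'E'
from h import *
s=st();p=shot("wrist");cv2.imwrite("pics/w22.png",p["frame"][:,:,::-1])
p=shot("side");cv2.imwrite("pics/s22.png",cv2.resize(p["frame"][140:230,310:410,::-1],None,fx=6,fy=6,interpolation=cv2.INTER_CUBIC))
E
```

```text
t: 17.7
ee_pos: [0.6085, 0.2634, -0.001]
tcp_rot: [0.568, -0.423, 0.425, -0.564]
contact_force: [0.5, -0.7, -0.3]
grip_width: 0.0315
t 17.7 pos [ 0.6085  0.2634 -0.001 ] jawyaw 16.38 ydir [-0.002 -0.007 -1.   ] F [ 0.5 -0.7 -0.3] w 0.0315 j [ 0.41  0.45 -0.04  1.09 -0.01  1.7 ]
```

View pics/w22.png

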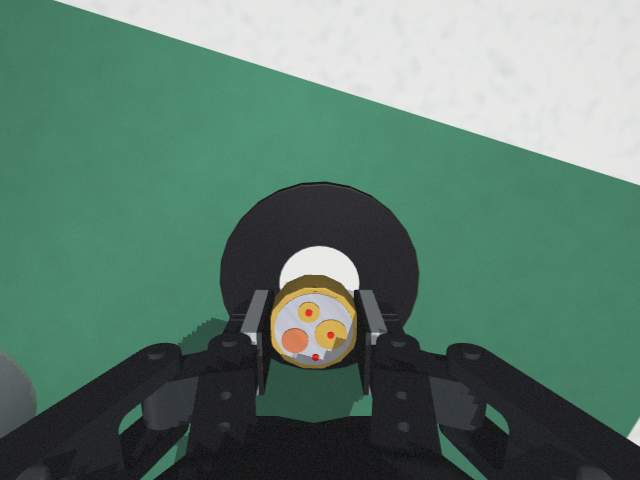

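View pics/s22.png

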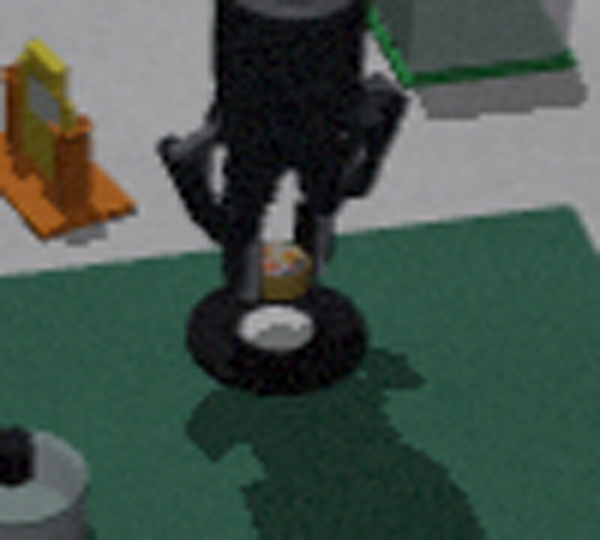

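```bash
python3 - <<'E'
from h import *
s=st();p=shot("wrist");M=R.from_quat(s["tcp_rot"]).as_matrix()
w=back(p,(319.2,282.5),.008);print(w, w-s["ee_pos"]-M@[.0003,0,-.001])
a=back(p,(319.2,246),.008);print("via edge",np.linalg.norm(a-w))
E
```

```text
t 17.8 pos [0.6099 0.2638 0.0007] jawyaw 16.38 ydir [ 0.001 -0.006 -1.   ] F [ 0.4  0.9 -0.3] w 0.0316 j [ 0.41  0.45 -0.04  1.09 -0.01  1.7 ]
[0.6116276  0.26362294 0.008     ] [0.00260508 0.00035354 0.00731812]
via edge 0.018341382313855573
```

```bash
python3 -m crank '[0.02,0,-0.1,0,0,0,0,0.02,0,-0.2,0,0,0,0,0.02,0,-0.26,0,0,0,0,0.02,0,-0.26,0,0,0,0,0.02,0,-0.26,0,0,0,0]'
python3 -c "
from h import *
st();st()"
```

```text
t: 18.27
ee_pos: [0.6115, 0.2636, -0.0261]
tcp_rot: [0.568, -0.422, 0.425, -0.564]
contact_force: [-0.1, -0.4, -0.6]
grip_width: 0.0315
t 18.2667 pos [ 0.6115  0.2636 -0.0261] jawyaw 16.37 ydir [ 0.    -0.006 -1.   ] F [-0.1 -0.4 -0.6] w 0.0315 j [ 0.41  0.47 -0.07  1.04 -0.01  1.69]
t 18.2667 pos [ 0.6115  0.2636 -0.0261] jawyaw 16.37 ydir [ 0.    -0.006 -1.   ] F [-0.1 -0.4 -0.6] w 0.0315 j [ 0.41  0.47 -0.07  1.04 -0.01  1.69]
```

```bash
python3 -m crank '[0,0,-0.02,0,0,0,0,0,0,-0.04,0,0,0,0,0,0,-0.04,0,0,0,0]'
python3 - <<'E'
from h import *
s=st();p=shot("wrist");cv2.imwrite("pics/w23.png",p["frame"][:,:,::-1])
E
```

```text
t: 18.52
ee_pos: [0.6114, 0.2635, -0.0304]
tcp_rot: [0.568, -0.422, 0.425, -0.564]
contact_force: [-0.2, -1.0, -0.6]
grip_width: 0.0316
t 18.5167 pos [ 0.6114  0.2635 -0.0304] jawyaw 16.37 ydir [-0.    -0.006 -1.   ] F [-0.2 -1.  -0.6] w 0.0316 j [ 0.41  0.47 -0.08  1.03 -0.01  1.69]
```

View pics/w23.png

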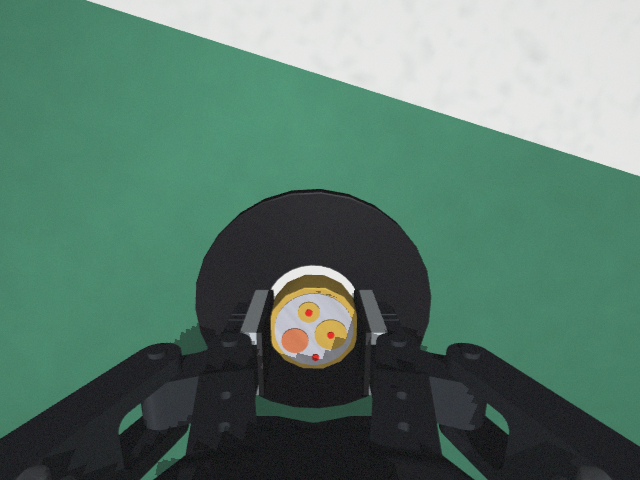

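Movement is centred on the spot to within about 1–2 mm. Releasing.

```bash
python3 -m crank '[0,0.01,-0.005,0,0,0,0,0,0.01,-0.005,0,0,0,0,0,0.01,-0.005,0,0,0,0.6,0,0.01,0,0,0,0,0.6,0,0.01,0,0,0,0,0.6,0,0.01,0,0,0,0,0.6]'
python3 -m crank '[0,0,0.3,0,0,0,0.6,0,0,0.7,0,0,0,0.6,0,0,0.9,0,0,0,0.6,0,0,0.9,0,0,0,0.6]'
python3 - <<'E'
from h import *
s=st();p=shot("wrist");cv2.imwrite("pics/w24.png",p["frame"][:,:,::-1])
E
```

```text
t: 19.07
ee_pos: [0.6116, 0.2646, -0.0299]
tcp_rot: [0.568, -0.422, 0.425, -0.564]
contact_force: [-0.4, 0.9, 0.0]
grip_width: 0.0511
t: 19.4
ee_pos: [0.6147, 0.2659, 0.0664]
tcp_rot: [-0.565, 0.421, -0.427, 0.567]
contact_force: [-0.0, -1.0, 0.5]
grip_width: 0.0511
t 19.4 pos [0.6147 0.2659 0.0664] jawyaw 16.37 ydir [ 0.009 -0.002 -1.   ] F [-0.  -1.   0.5] w 0.0511 j [ 0.41  0.42  0.07  1.21 -0.01  1.7 ]
```

View pics/w24.png

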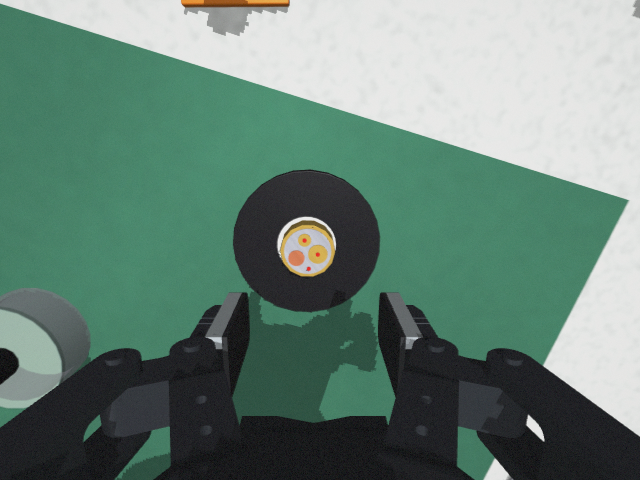

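The movement lies flat and centred on the white spot, let go. Next the cover.

```bash
python3 -m crank '[-0.3,-0.2,0,0,0.002,0,0.6,-0.6,-0.4,0,0,0.003,0,0.6,-0.8,-0.55,0,0,0.003,0,0.6,-0.8,-0.55,0,0,0.003,0,0.6]'
python3 -m crank '[-0.3,-0.25,0,0,0,0,0.6,-0.6,-0.45,0,0,0,0,0.6,-0.8,-0.55,0,0,0,0,0.6,-0.8,-0.55,0,0,0,0,0.6,-0.8,-0.55,0,0,0,0,0.6,-0.8,-0.55,0,0,0,0,0.6]'
python3 - <<'E'
from h import *
s=st();p=shot("wrist");cv2.imwrite("pics/w25.png",p["frame"][:,:,::-1])
E
```

```text
t: 19.78
ee_pos: [0.5288, 0.2076, 0.0621]
tcp_rot: [0.569, -0.425, 0.423, -0.562]
contact_force: [-1.0, -0.1, 0.5]
grip_width: 0.0512
t: 20.28
ee_pos: [0.4496, 0.1529, 0.0619]
tcp_rot: [0.569, -0.425, 0.423, -0.563]
contact_force: [0.1, 0.2, 0.4]
grip_width: 0.0513
t 20.2833 pos [0.4496 0.1529 0.0619] jawyaw 16.31 ydir [-0.008 -0.006 -1.   ] F [0.1 0.2 0.4] w 0.0513 j [ 0.33  0.07 -0.39  1.12 -0.    1.62]
```

View pics/w25.png

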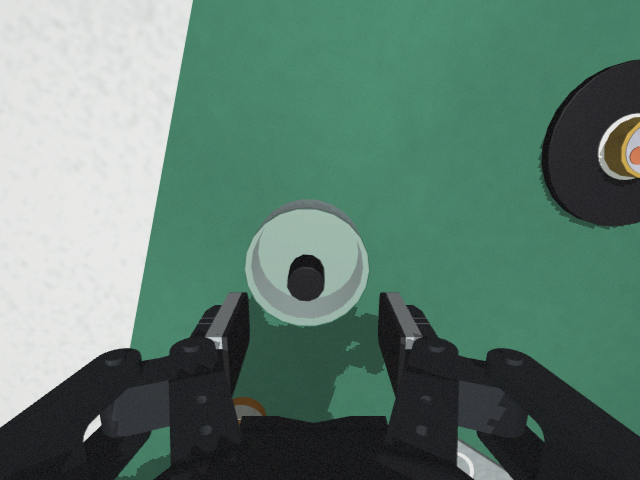

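```bash
python3 -m crank '[0,0,0,0.002,-0.0025,0,0.6,0,0,0,0.002,-0.0025,0,0.6,0,0,0,0.002,-0.0025,0,0.6]' >/dev/null
python3 - <<'E'
from h import *
s=st();p=shot("wrist");f=p["frame"]
cv2.imwrite("pics/w26c.png",cv2.resize(f[190:335,235:380,::-1],None,fx=4,fy=4,interpolation=cv2.INTER_CUBIC))
E
```

```text
t 20.5833 pos [0.4503 0.1534 0.0617] jawyaw 16.34 ydir [-0.     0.001 -1.   ] F [ 0.5 -0.6  0.2] w 0.0514 j [ 0.33  0.07 -0.39  1.11  0.    1.61]
```

View pics/w26c.png

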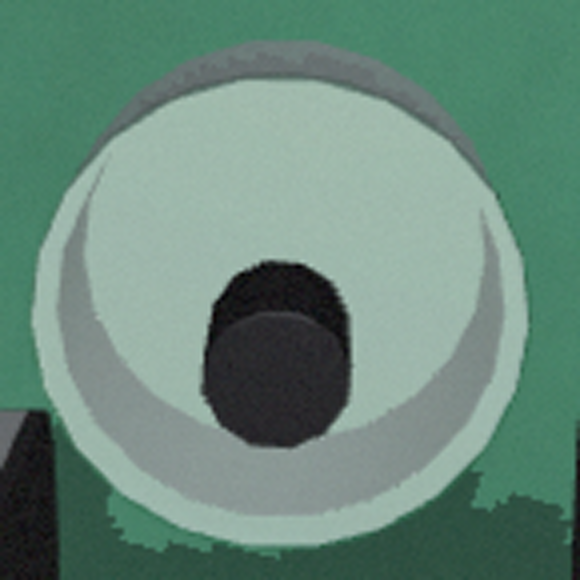

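```bash
python3 - <<'E'
from h import *
s=st();p=shot("wrist")
for u,z in(((304,284.75),.056),((305,268),.034)):
    w=back(p,u,z);print(w,w-s["ee_pos"])
E
```

```text
t 20.6333 pos [0.4502 0.1533 0.0617] jawyaw 16.34 ydir [-0.  0. -1.] F [0.7 1.1 0.5] w 0.0511 j [ 0.33  0.07 -0.39  1.11  0.    1.61]
[0.44636734 0.14475388 0.056     ] [-0.00380711 -0.00855488 -0.00568342]
[0.44603594 0.1461561  0.034     ] [-0.0041385  -0.00715266 -0.02768342]
```

```bash
python3 -m crank '[-0.03,-0.08,-0.2,0,0,0,0.6,-0.03,-0.08,-0.5,0,0,0,0.6,-0.03,-0.08,-0.6,0,0,0,0.6,-0.03,-0.08,-0.6,0,0,0,0.6,-0.03,-0.08,-0.6,0,0,0,0.6]'
python3 - <<'E'
from h import *
s=st();p=shot("wrist");cv2.imwrite("pics/w27.png",p["frame"][:,:,::-1])
E
```

```text
t: 21.1
ee_pos: [0.4468, 0.1453, 0.0018]
tcp_rot: [0.566, -0.424, 0.423, -0.566]
contact_force: [0.7, 0.4, -0.0]
grip_width: 0.0512
t 21.1 pos [0.4468 0.1453 0.0018] jawyaw 16.34 ydir [-0.002  0.    -1.   ] F [ 0.7  0.4 -0. ] w 0.0512 j [ 0.31  0.1  -0.5   0.97  0.    1.6 ]
```

View pics/w27.png

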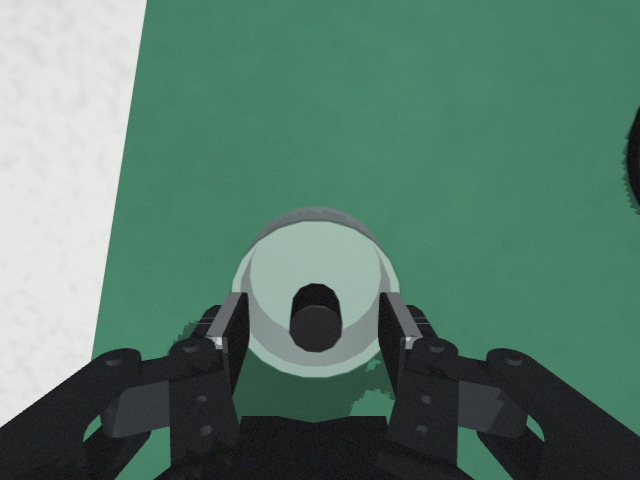

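The knob is centred between the pads at (316,330). Closing.

```bash
python3 -m crank '[0.01,0,-0.01,0,0,0,0.6,0.01,0,-0.01,0,0,0,0,0.01,0,-0.01,0,0,0,0,0.01,0,-0.01,0,0,0,0,0.01,0,-0.01,0,0,0,0,0.01,0,-0.01,0,0,0,0,0.01,0,-0.01,0,0,0,0]'
python3 - <<'E'
from h import *
s=st();p=shot("wrist");cv2.imwrite("pics/w28.png",p["frame"][:,:,::-1])
E
```

```text
t: 21.73
ee_pos: [0.4494, 0.1458, 0.0027]
tcp_rot: [-0.565, 0.424, -0.424, 0.567]
contact_force: [-0.5, -0.2, 5.9]
grip_width: 0.0172
t 21.7333 pos [0.4494 0.1458 0.0027] jawyaw 16.35 ydir [ 0.002  0.001 -1.   ] F [-0.5 -0.2  5.9] w 0.0172 j [ 0.31  0.1  -0.5   0.97  0.    1.6 ]
```

View pics/w28.png

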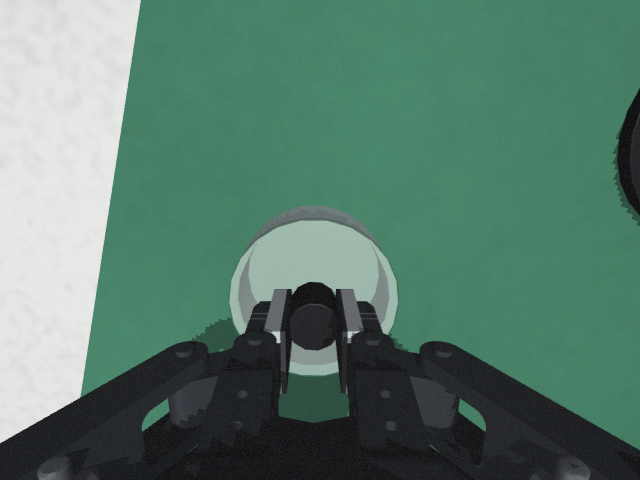

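```bash
python3 -m crank '[0,0,0.2,0,0,0,0,0,0,0.5,0,0,0,0,0,0,0.7,0,0,0,0,0,0,0.7,0,0,0,0]'
python3 -m crank '[0.3,0.2,0,0,0,0,0,0.6,0.45,0,0,0,0,0,0.8,0.6,0,0,0,0,0,0.8,0.6,0,0,0,0,0]'
python3 - <<'E'
from h import *
s=st();p=shot("wrist");cv2.imwrite("pics/w29.png",p["frame"][:,:,::-1])
E
```

```text
t: 22.12
ee_pos: [0.4519, 0.1467, 0.077]
tcp_rot: [-0.563, 0.422, -0.425, 0.569]
contact_force: [1.0, 1.2, -0.4]
grip_width: 0.0178
t: 22.45
ee_pos: [0.5351, 0.2092, 0.0757]
tcp_rot: [-0.563, 0.422, -0.425, 0.57]
contact_force: [0.2, 0.2, -1.0]
grip_width: 0.0173
t 22.45 pos [0.5351 0.2092 0.0757] jawyaw 16.43 ydir [ 0.01   0.004 -1.   ] F [ 0.2  0.2 -1. ] w 0.0173 j [ 0.37  0.23 -0.17  1.16  0.    1.66]
```

View pics/w29.png

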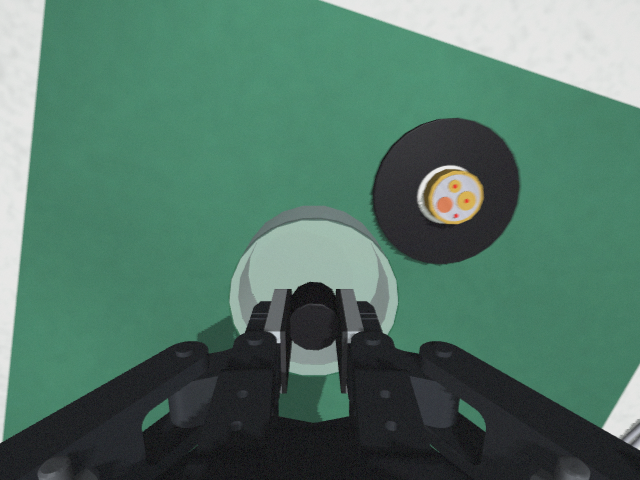

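```bash
python3 -m crank '[0.3,0.2,0,0,0.001,0,0,0.6,0.43,0,-0.001,0.003,0,0,0.74,0.53,0,-0.001,0.003,0,0,0.74,0.53,0,-0.001,0.003,0,0,0.74,0.53,0,-0.001,0.003,0,0,0.74,0.53,0,-0.001,0.003,0,0]'
python3 - <<'E'
from h import *
s=st();p=shot("wrist");cv2.imwrite("pics/w30.png",p["frame"][:,:,::-1])
E
```

```text
t: 23.0
ee_pos: [0.6055, 0.2598, 0.0749]
tcp_rot: [0.567, -0.424, 0.423, -0.565]
contact_force: [-0.6, 0.3, -1.2]
grip_width: 0.0176
t 23.0 pos [0.6055 0.2598 0.0749] jawyaw 16.4 ydir [-0.004 -0.001 -1.   ] F [-0.6  0.3 -1.2] w 0.0176 j [0.4  0.4  0.07 1.24 0.   1.69]
```

View pics/w30.png

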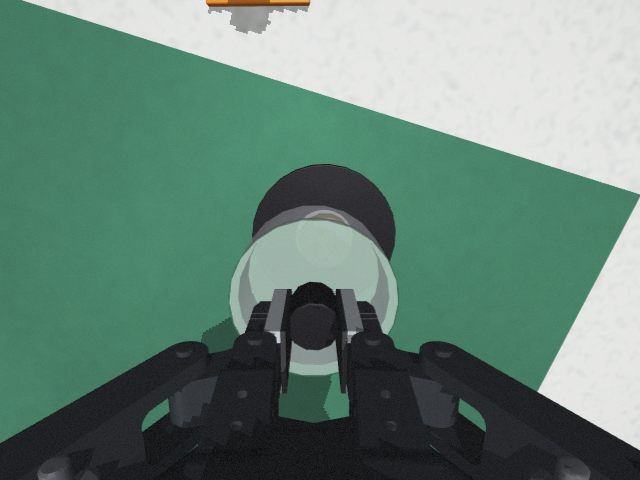

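```bash
python3 -m crank '[0,0,0,0,-0.001,0,0,0,0,0,0,-0.001,0,0]'>/dev/null; python3 - <<'E'
from h import *
s=st();p=shot("wrist");f=p["frame"]
m=((f.max(2)<80)&(f.max(2).astype(int)-f.min(2)<20)).astype(np.uint8)*255
m[240:]=0; m[:,:240]=0;m[:,410:]=0
cs,_=cv2.findContours(m,cv2.RETR_EXTERNAL,cv2.CHAIN_APPROX_NONE);c=max(cs,key=cv2.contourArea)[:,0]
x0,y0,w,h=cv2.boundingRect(c);print(x0,y0,w,h)
# outer points: upper contour per column -> fit circle in world plane z=.008
pts=[]
for x in range(x0,x0+w):
    q=c[c[:,0]==x]
    pts.append(back(p,(x+.0,q[:,1].min()),.008)[:2])
pts=np.array(pts)
A=np.c_[2*pts,np.ones(len(pts))];b=(pts**2).sum(1);sol=np.linalg.lstsq(A,b,rcond=None)[0];print("holder",sol[:2],"r",np.sqrt(sol[2]+sol[:2]@sol[:2]))
M=R.from_quat(s["tcp_rot"]).as_matrix();k=s["ee_pos"]+M@np.array([0,0,-.001]);print("need",sol[:2]-k[:2])
kt=tb(p,(313.5,327.5),-.0533);print("knob in tool",kt)
E
```

```text
t 23.2167 pos [0.6047 0.259  0.0758] jawyaw 16.37 ydir [-0.    -0.001 -1.   ] F [-0.6  0.2 -0.2] w 0.0173 j [ 0.41  0.4   0.06  1.23 -0.    1.69]
254 163 142 77
holder [0.60964869 0.26400229] r 0.046858687322052124
need [0.00590416 0.00531171]
knob in tool [ 0.00019373 -0.0533     -0.00119767]
```

```bash
python3 -m crank '[0.06,0.05,-0.1,0,0,0,0,0.063,0.053,-0.3,0,0,0,0,0.063,0.053,-0.42,0,0,0,0,0.063,0.053,-0.42,0,0,0,0,0.063,0.053,-0.42,0,0,0,0]'; python3 - <<'E'
from h import *
s=st();p=shot("wrist");cv2.imwrite("pics/w31.png",p["frame"][:,:,::-1])
p=shot("side");cv2.imwrite("pics/s31.png",cv2.resize(p["frame"][140:230,310:410,::-1],None,fx=6,fy=6,interpolation=cv2.INTER_CUBIC))
E
```

```text
t: 23.68
ee_pos: [0.6103, 0.2641, 0.0325]
tcp_rot: [0.567, -0.424, 0.423, -0.565]
contact_force: [-0.7, 0.5, -0.8]
grip_width: 0.0177
t 23.6833 pos [0.6103 0.2641 0.0325] jawyaw 16.37 ydir [-0.003 -0.002 -1.   ] F [-0.7  0.5 -0.8] w 0.0177 j [ 0.41  0.43  0.01  1.15 -0.    1.69]
```

View pics/w31.png

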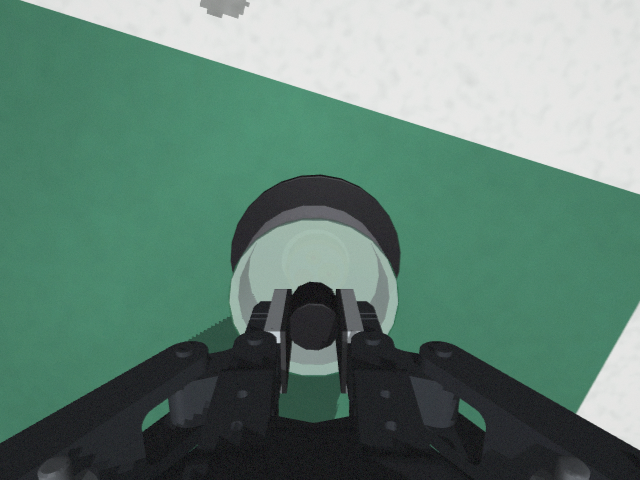

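View pics/s31.png

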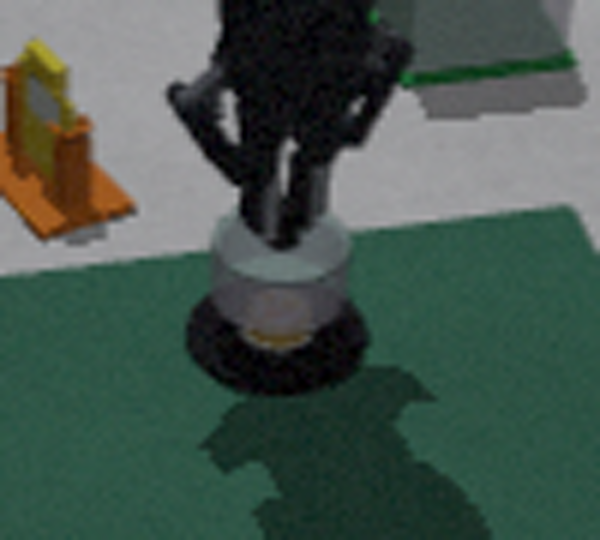

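```bash
python3 -m crank '[0.005,0,-0.08,0,0,0,0,0.005,0,-0.15,0,0,0,0,0.005,0,-0.19,0,0,0,0,0.005,0,-0.2,0,0,0,0,0.005,0,-0.2,0,0,0,0]'; python3 - <<'E'
from h import *
s=st();p=shot("wrist");cv2.imwrite("pics/w32.png",p["frame"][:,:,::-1])
E
```

```text
t: 24.2
ee_pos: [0.6115, 0.2644, 0.0136]
tcp_rot: [0.567, -0.424, 0.424, -0.566]
contact_force: [0.0, 0.5, -0.6]
grip_width: 0.0175
t 24.2 pos [0.6115 0.2644 0.0136] jawyaw 16.37 ydir [-0.001 -0.001 -1.   ] F [ 0.   0.5 -0.6] w 0.0175 j [ 0.41  0.44 -0.02  1.11 -0.    1.69]
```

View pics/w32.png

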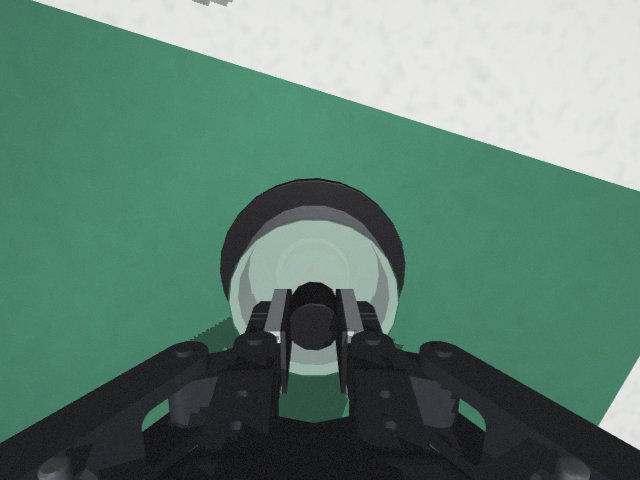

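```bash
python3 - <<'E'
from h import *
s=st();p=shot("wrist");M=R.from_quat(s["tcp_rot"]).as_matrix()
f=p["frame"][:,313].astype(int)
for r in range(172,226,2): print(r,f[r],end=' ')
a=M.T@(back(p,(313,179.5),.008)-s["ee_pos"]);b=M.T@(back(p,(313,206),s["ee_pos"][2]-.0027)-s["ee_pos"]);
r=M.T@(back(p,(313,220),s["ee_pos"][2]-.0027+.034)-s["ee_pos"])
print();print("holder edge->c",a+[.048,0,0],"cover rim->c",b+[.036,0,0],"roof->c",r+[.036,0,0])
E
```

```text
t 24.25 pos [0.6118 0.2645 0.0141] jawyaw 16.36 ydir [-0.    -0.001 -1.   ] F [ 0.5  0.3 -0.7] w 0.0176 j [ 0.41  0.44 -0.02  1.11 -0.    1.69]
172 [ 79 144 116] 174 [ 80 144 114] 176 [ 80 142 115] 178 [47 77 65] 180 [63 58 65] 182 [46 47 51] 184 [51 53 57] 186 [54 53 55] 188 [53 55 57] 190 [50 49 52] 192 [48 48 53] 194 [49 46 52] 196 [49 49 52] 198 [47 48 50] 200 [51 53 55] 202 [44 45 47] 204 [47 50 51] 206 [101  99 107] 208 [ 97  97 102] 210 [ 98  96 103] 212 [101 100 105] 214 [101 103 107] 216 [ 99  98 103] 218 [82 94 92] 220 [110 133 125] 222 [156 181 167] 224 [156 181 168] 
holder edge->c [ 0.00095432  0.0060302  -0.00143845] cover rim->c [ 0.00126213  0.00267478 -0.00142664] roof->c [ 0.00073357 -0.03132562 -0.00141828]
```

Cover and holder centres agree to within 1 mm. Lowering the last 3 mm and releasing.

```bash
python3 -m crank '[0,0,-0.015,0,0,0,0,0,0,-0.03,0,0,0,0,0,0,-0.03,0,0,0,0,0,0,-0.03,0,0,0,0]'; python3 -m crank '[0,0,0,0,0,0,0.5,0,0,0,0,0,0,0.5,0,0,0,0,0,0,0.5,0,0,0,0,0,0,0.5]';python3 -m crank '[0,0,0.2,0,0,0,0.5,0,0,0.6,0,0,0,0.6,0,0,0.9,0,0,0,0.6,0,0,0.9,0,0,0,0.6,0,0,0.9,0,0,0,0.6]'; python3 - <<'E'
from h import *
s=st();p=shot("wrist");cv2.imwrite("pics/w33.png",p["frame"][:,:,::-1])
p=shot("side");cv2.imwrite("pics/s33.png",cv2.resize(p["frame"][140:230,310:410,::-1],None,fx=6,fy=6,interpolation=cv2.INTER_CUBIC))
E
```

```text
t: 24.63
ee_pos: [0.6119, 0.2646, 0.0113]
tcp_rot: [0.566, -0.423, 0.424, -0.566]
contact_force: [0.5, -1.1, -0.7]
grip_width: 0.0174
t: 24.97
ee_pos: [0.6121, 0.2646, 0.0115]
tcp_rot: [0.566, -0.423, 0.424, -0.566]
contact_force: [0.3, 0.2, 0.3]
grip_width: 0.0427
t: 25.38
ee_pos: [0.6136, 0.2653, 0.1043]
tcp_rot: [-0.565, 0.423, -0.425, 0.568]
contact_force: [-0.6, -0.6, 0.2]
grip_width: 0.051
t 25.3833 pos [0.6136 0.2653 0.1043] jawyaw 16.37 ydir [ 0.005  0.002 -1.   ] F [-0.6 -0.6  0.2] w 0.051 j [ 0.41  0.41  0.13  1.29 -0.    1.69]
```

View pics/w33.png

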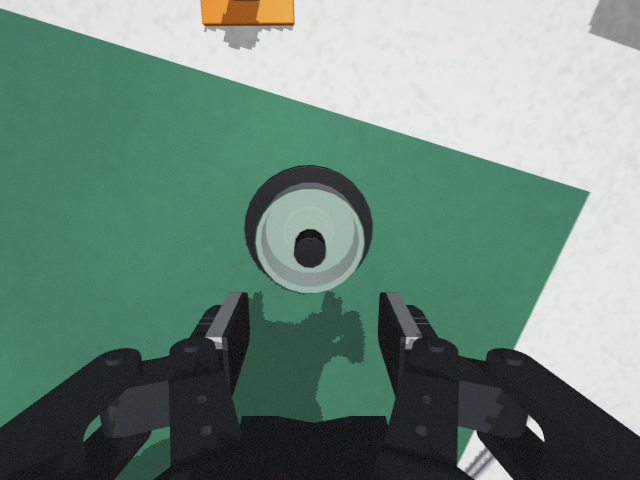

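View pics/s33.png

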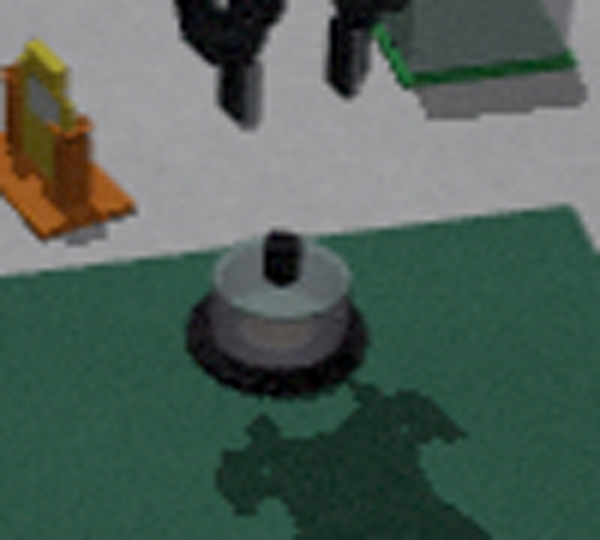

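Cover stands over the movement, centred and flat. Now the jar.

```bash
for i in 1 2 3; do python3 -m crank '[-0.2,-0.3,0,0,0,0,0.6,-0.4,-0.6,0,0,0,0,0.6,-0.57,-0.83,0,0,0,0,0.6,-0.57,-0.83,0,0,0,0,0.6]'|grep ee_; done;  python3 - <<'E'
from h import *
s=st();p=shot("wrist");cv2.imwrite("pics/w34.png",p["frame"][:,:,::-1])
E
```

```text
ee_pos: [0.5504, 0.1776, 0.099]
ee_pos: [0.4896, 0.0915, 0.0977]
ee_pos: [0.4292, 0.0061, 0.0965]
t 26.4833 pos [0.4292 0.0061 0.0965] jawyaw 15.9 ydir [-0.013 -0.006 -1.   ] F [-0.2 -0.1 -0.1] w 0.0512 j [ 0.02 -0.02 -0.41  1.2  -0.01  1.31]
```

View pics/w34.png

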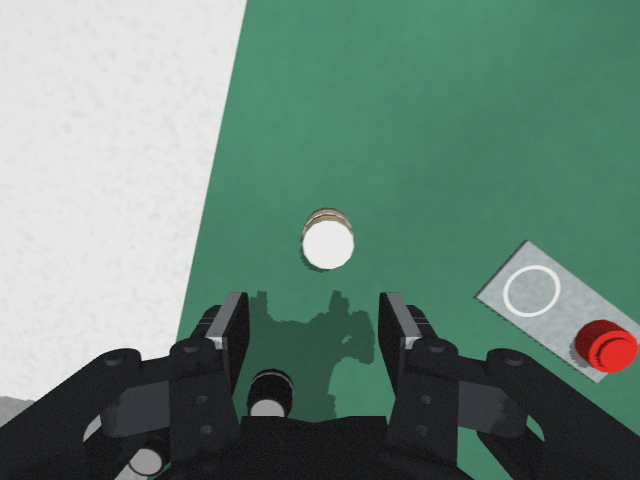

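```bash
python3 -m crank '[0.05,0,-0.3,0.002,-0.004,0,0.6,0.05,0,-0.5,0.002,-0.004,0,0.6,0.05,0,-0.5,0.002,-0.004,0,0.6,0.05,0,-0.5,0.002,-0.004,0,0.6,0.05,0,-0.5,0.002,-0.004,0,0.6]'|grep ee_;  python3 - <<'E'
from h import *
s=st();p=shot("wrist");cv2.imwrite("pics/w35.png",p["frame"][:,:,::-1])
w=disc(p,(250,180,378,340),.042,vmin=190,smax=40);print(w-s["ee_pos"])
E
```

```text
ee_pos: [0.4368, 0.0079, 0.0474]
t 26.95 pos [0.4368 0.0079 0.0474] jawyaw 15.96 ydir [ 0.001  0.001 -1.   ] F [-0.3 -0.2 -0.3] w 0.0512 j [ 0.02  0.   -0.49  1.07  0.    1.31]
ell [313.9 270.6] [58.6 62.2] world [0.4356 0.0084 0.042 ] diam~ [0.0301 0.0319]
[-0.00111484  0.00049291 -0.00535459]
```

View pics/w35.png

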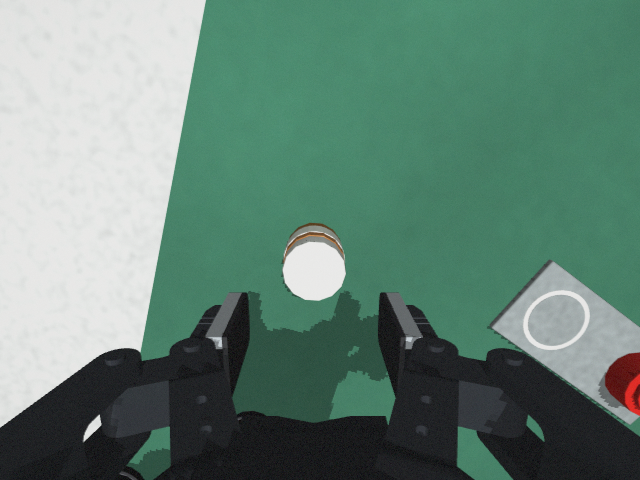

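```bash
python3 -m crank '[0,0,-0.25,0,0,0,0.6,0,0,-0.5,0,0,0,0.6,0,0,-0.68,0,0,0,0.6,0,0,-0.7,0,0,0,0.6,0,0,-0.7,0,0,0,0.6]'|grep ee_;  python3 - <<'E'
from h import *
s=st();p=shot("wrist");cv2.imwrite("pics/w36.png",p["frame"][:,:,::-1])
E
```

```text
ee_pos: [0.4371, 0.0081, -0.022]
t 27.4167 pos [ 0.4371  0.0081 -0.022 ] jawyaw 15.97 ydir [ 0.001  0.001 -1.   ] F [ 0.8 -0.2  0.9] w 0.0513 j [ 0.02  0.06 -0.6   0.91  0.    1.31]
```

View pics/w36.png

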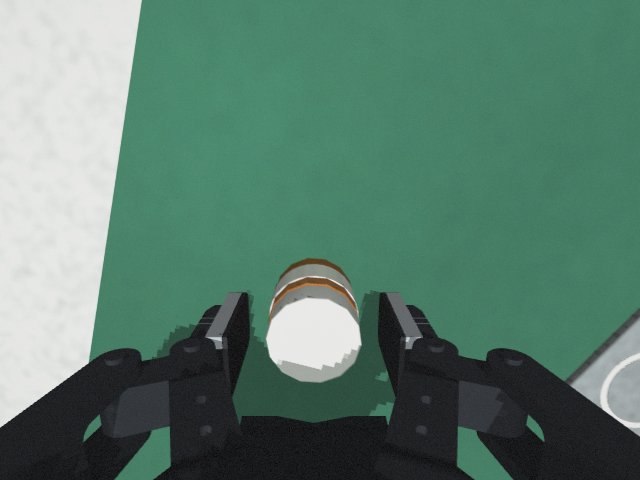

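Well placed. 4 mm lower and close.

```bash
python3 -m crank '[0,0,-0.04,0,0,0,0.6,0,0,-0.04,0,0,0,0,0,0,-0.04,0,0,0,0,0,0,-0.04,0,0,0,0,0,0,-0.04,0,0,0,0,0,0,-0.04,0,0,0,0]';  python3 - <<'E'
from h import *
s=st();p=shot("wrist");cv2.imwrite("pics/w37.png",p["frame"][:,:,::-1])
E
```

```text
t: 27.97
ee_pos: [0.4392, 0.0081, -0.0237]
tcp_rot: [-0.563, 0.424, -0.427, 0.566]
contact_force: [-1.2, 0.4, 5.9]
grip_width: 0.0321
t 27.9667 pos [ 0.4392  0.0081 -0.0237] jawyaw 15.97 ydir [ 0.006  0.001 -1.   ] F [-1.2  0.4  5.9] w 0.0321 j [ 0.02  0.06 -0.6   0.9   0.    1.31]
```

View pics/w37.png

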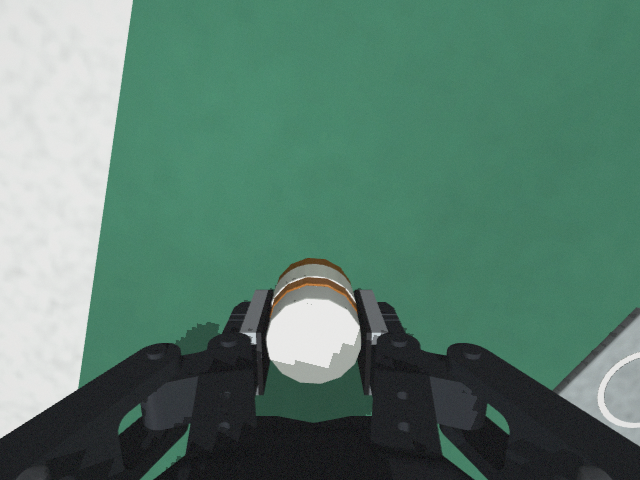

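```bash
python3 -m crank '[0,0,0.2,0,0,0,0,0,0,0.6,0,0,0,0,0,0,0.9,0,0,0,0,0,0,0.9,0,0,0,0]' | grep ee_
for i in 1 2; do python3 -m crank '[0.25,-0.35,0,0,0.001,0,0,0.5,-0.7,0,0,0.001,0,0,0.75,-0.95,0,0,0.001,0,0,0.75,-0.95,0,0,0.001,0,0]'|grep ee_; done;  python3 - <<'E'
from h import *
s=st();p=shot("wrist");cv2.imwrite("pics/w38.png",p["frame"][:,:,::-1])
E
```

```text
ee_pos: [0.4431, 0.0082, 0.0726]
ee_pos: [0.5227, -0.0912, 0.0723]
ee_pos: [0.6014, -0.191, 0.0706]
t 29.0167 pos [ 0.6014 -0.191   0.0706] jawyaw 15.55 ydir [ 0.014 -0.003 -1.   ] F [ 0.   0.3 -0.4] w 0.0316 j [-0.31  0.34 -0.04  1.18  0.    0.99]
```

View pics/w38.png

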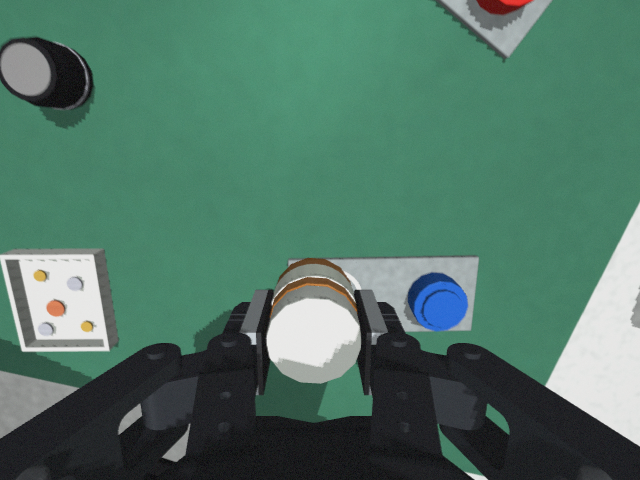

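```bash
python3 -m crank '[0.23,-0.39,0,0.001,0.0045,0,0,0.23,-0.39,0,0.001,0.0045,0,0,0.23,-0.39,0,0.001,0.0045,0,0,0.23,-0.39,0,0.001,0.0045,0,0,0.23,-0.39,0,0.001,0.0045,0,0]'|grep ee_;  python3 - <<'E'
from h import *
s=st();p=shot("wrist");cv2.imwrite("pics/w39.png",p["frame"][:,:,::-1])
E
```

```text
ee_pos: [0.622, -0.227, 0.0712]
t 29.4833 pos [ 0.622  -0.227   0.0712] jawyaw 15.61 ydir [-0.002  0.002 -1.   ] F [-0.2  0.9  0.1] w 0.0317 j [-0.35  0.41  0.07  1.23  0.    0.95]
```

View pics/w39.png

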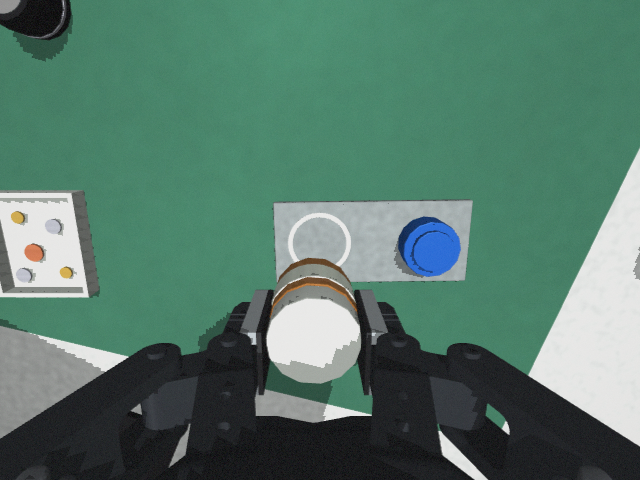

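```bash
python3 - <<'E'
from h import *
s=st();p=shot("wrist");M=R.from_quat(s["tcp_rot"]).as_matrix()
w=back(p,(320,242.5),.005);print(w,np.linalg.norm(back(p,(320,212.5),.005)-w),np.linalg.norm(back(p,(289,242.5),.005)-w))
C=[back(p,u,.005) for u in((274,202),(472.5,200.5),(466,280))];c=(C[0]+0*C[0])+ (C[1]-C[0])*30/130+(C[2]-C[1])*.5;print("via corners",c,np.linalg.norm(C[1]-C[0]),np.linalg.norm(C[2]-C[1]))
k=tb(p,(314,340),-(.042+.0237));print("jar in tool",k)
j=s["ee_pos"]+M@np.array([k[0],0,k[2]]);print("need",w[:2]-j[:2])
E
```

```text
t 29.5333 pos [ 0.6221 -0.2269  0.0714] jawyaw 15.63 ydir [-0.002  0.002 -1.   ] F [ 0.2  0.8 -0.6] w 0.0319 j [-0.35  0.41  0.07  1.23  0.    0.95]
[ 0.62550714 -0.22721124  0.005     ] 0.020314049772516968 0.02066360961425165
via corners [ 0.62600605 -0.22705007  0.005     ] 0.12844900057964304 0.054879168319685534
jar in tool [-0.00178444 -0.0657     -0.00103918]
need [ 0.0049005  -0.00177229]
```

```bash
python3 -m crank '[0.05,-0.018,-0.2,0,0,0,0,0.05,-0.018,-0.45,0,0,0,0,0.05,-0.018,-0.6,0,0,0,0,0.05,-0.018,-0.6,0,0,0,0,0.05,-0.018,-0.6,0,0,0,0]'|grep ee_;  python3 - <<'E'
from h import *
s=st();p=shot("wrist");cv2.imwrite("pics/w40.png",p["frame"][:,:,::-1])
E
```

```text
ee_pos: [0.6264, -0.2278, 0.0116]
t 30.0 pos [ 0.6264 -0.2278  0.0116] jawyaw 15.68 ydir [-0.002  0.003 -1.   ] F [-0.4  1.5  0.2] w 0.0319 j [-0.35  0.44 -0.02  1.11  0.    0.95]
```

View pics/w40.png

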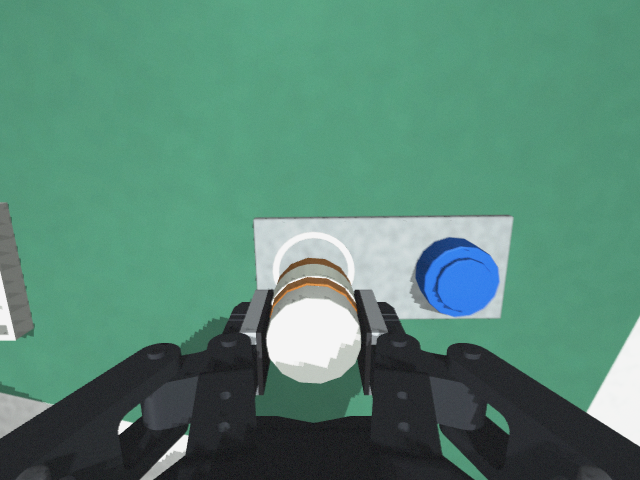

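```bash
python3 - <<'E'
from h import *
s=st();p=shot("wrist");M=R.from_quat(s["tcp_rot"]).as_matrix()
w=back(p,(314,271),.005);print(w,np.linalg.norm(back(p,(314,232),.005)-w),np.linalg.norm(back(p,(273,271),.005)-w))
j=s["ee_pos"]+M@np.array([-.0015,0,-.001]);print("need",w[:2]-j[:2])
E
python3 -m crank '[0,0,-0.1,0,0,0,0,0,0,-0.2,0,0,0,0,0,0,-0.25,0,0,0,0,0,0,-0.25,0,0,0,0]';  python3 - <<'E'
from h import *
s=st();p=shot("wrist");cv2.imwrite("pics/w41.png",p["frame"][:,:,::-1])
E
```

```text
t 30.05 pos [ 0.6273 -0.2282  0.0128] jawyaw 15.67 ydir [-0.     0.002 -1.   ] F [ 0.3 -0.2 -1.7] w 0.0317 j [-0.35  0.44 -0.01  1.11  0.    0.95]
[ 0.62659754 -0.22879815  0.005     ] 0.020864387813431622 0.02128959416187473
need [ 0.00062059 -0.00173694]
t: 30.43
ee_pos: [0.6268, -0.2282, -0.0135]
tcp_rot: [-0.563, 0.428, -0.426, 0.564]
contact_force: [-0.1, 1.0, -1.1]
grip_width: 0.0321
t 30.4333 pos [ 0.6268 -0.2282 -0.0135] jawyaw 15.66 ydir [-0.002  0.002 -1.   ] F [-0.1  1.  -1.1] w 0.0321 j [-0.35  0.46 -0.05  1.06  0.    0.95]
```

View pics/w41.png

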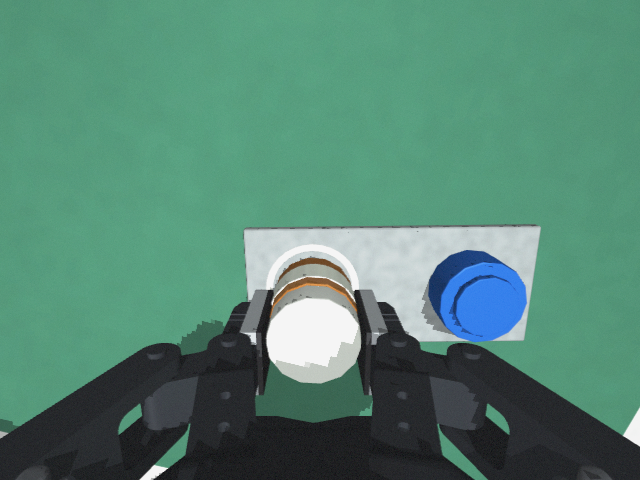

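```bash
python3 -m crank '[0.005,-0.01,-0.03,0,0,0,0,0.005,-0.01,-0.045,0,0,0,0,0.005,-0.01,-0.045,0,0,0,0,0.005,-0.01,-0.045,0,0,0,0]'; python3 -c "
from h import *
st()"; python3 -m crank '[0,0,0,0,0,0,0.5,0,0,0,0,0,0,0.5,0,0,0,0,0,0,0.5,0,0,0,0,0,0,0.5]'
python3 -m crank '[0,0,0.2,0,0,0,0.5,0,0,0.6,0,0,0,0.6,0,0,0.95,0,0,0,0.6,0,0,0.95,0,0,0,0.6]'; python3 - <<'E'
from h import *
s=st();p=shot("wrist");cv2.imwrite("pics/w42.png",p["frame"][:,:,::-1])
E
```

```text
t: 30.82
ee_pos: [0.6276, -0.2294, -0.0173]
tcp_rot: [-0.563, 0.428, -0.426, 0.564]
contact_force: [0.6, 0.5, -2.1]
grip_width: 0.0318
t 30.8167 pos [ 0.6276 -0.2294 -0.0173] jawyaw 15.65 ydir [-0.001  0.002 -1.   ] F [ 0.6  0.5 -2.1] w 0.0318 j [-0.35  0.46 -0.05  1.06  0.    0.95]
t: 31.15
ee_pos: [0.6278, -0.2294, -0.0171]
tcp_rot: [-0.563, 0.428, -0.427, 0.564]
contact_force: [0.9, -0.7, 0.5]
grip_width: 0.0428
t: 31.48
ee_pos: [0.6314, -0.2308, 0.0863]
tcp_rot: [-0.562, 0.424, -0.43, 0.565]
contact_force: [-0.2, -0.5, 1.8]
grip_width: 0.0511
t 31.4833 pos [ 0.6314 -0.2308  0.0863] jawyaw 15.66 ydir [ 0.01  -0.002 -1.   ] F [-0.2 -0.5  1.8] w 0.0511 j [-0.35  0.41  0.1   1.25  0.    0.95]
```

View pics/w42.png

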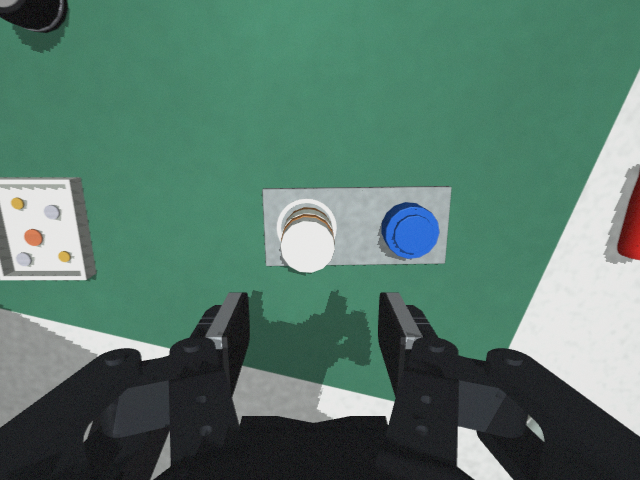

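Jar stands upright on the blue pot's ring. Now the leftmost loupe at (0.432,−0.137).

```bash
for i in 1 2; do python3 -m crank '[-0.35,0.17,0,0.001,0.001,0,0.6,-0.7,0.34,0,0.001,0.001,0,0.6,-0.95,0.44,0,0.001,0.001,0,0.6,-0.95,0.44,0,0.001,0.001,0,0.6]'|grep ee_; done; python3 -m crank '[0,0,0,0,0,0,0.6,0,0,0,0,0,0,0.6]'|grep ee_;python3 - <<'E'
from h import *
s=st();p=shot("wrist");cv2.imwrite("pics/w43.png",p["frame"][:,:,::-1])
E
```

```text
ee_pos: [0.5303, -0.1843, 0.0821]
ee_pos: [0.4304, -0.1384, 0.0813]
ee_pos: [0.4306, -0.1385, 0.0812]
t 32.3667 pos [ 0.4306 -0.1385  0.0812] jawyaw 15.71 ydir [-0.007  0.008 -1.   ] F [ 0.2 -1.1 -0.5] w 0.0512 j [-0.32  0.02 -0.4   1.16  0.01  0.98]
```

View pics/w43.png

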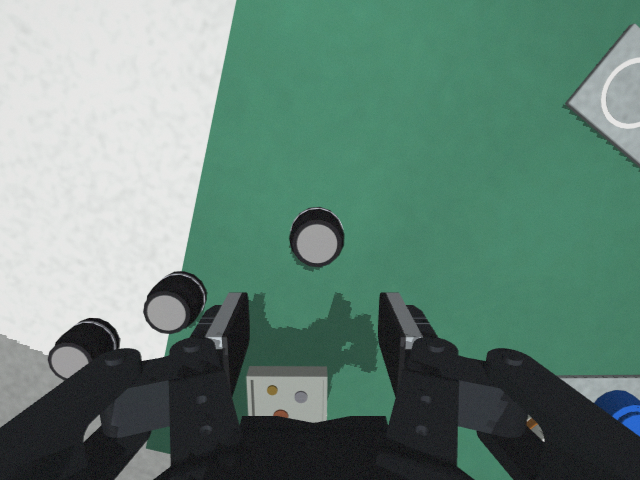

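```bash
python3 -m crank '[0,0,-0.3,-0.0025,-0.002,0,0.6,0,0,-0.45,-0.0025,-0.002,0,0.6,0,0,-0.45,-0.0025,-0.002,0,0.6,0,0,-0.45,-0.0025,-0.002,0,0.6]'|grep ee_; python3 - <<'E'
from h import *
s=st();p=shot("wrist");cv2.imwrite("pics/w44.png",p["frame"][:,:,::-1])
f=p["frame"].astype(int)
w=disc(p,(250,180,378,340),.032,vmin=120,smax=25);print(w-s["ee_pos"])
E
```

```text
ee_pos: [0.4313, -0.1388, 0.0356]
t 32.75 pos [ 0.4313 -0.1388  0.0356] jawyaw 15.7 ydir [-0.002  0.001 -1.   ] F [-1.4 -0.2  0.3] w 0.0512 j [-0.31  0.04 -0.48  1.05  0.    0.99]
ell [315.8 266. ] [46.4 48.7] world [ 0.4302 -0.1351  0.032 ] diam~ [0.0235 0.0247]
[-0.00104454  0.00373172 -0.00360038]
```

View pics/w44.png

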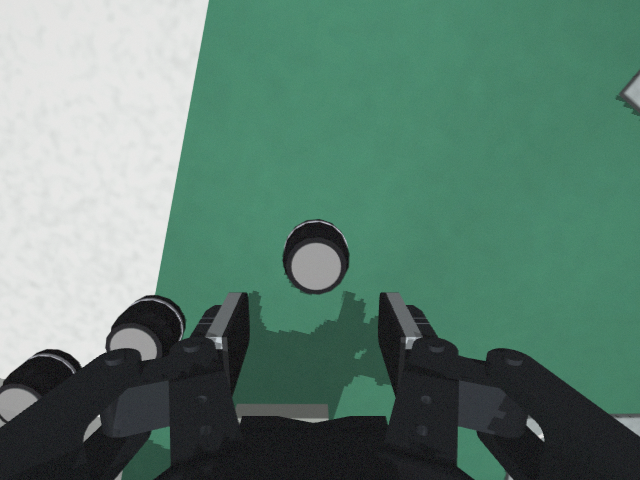

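```bash
python3 -m crank '[0,0.03,-0.2,0,0,0,0.6,0,0.033,-0.45,0,0,0,0.6,0,0.033,-0.6,0,0,0,0.6,0,0.033,-0.64,0,0,0,0.6,0,0.033,-0.64,0,0,0,0.6]'|grep ee_; python3 - <<'E'
from h import *
s=st();p=shot("wrist");cv2.imwrite("pics/w45.png",p["frame"][:,:,::-1])
E
```

```text
ee_pos: [0.4321, -0.1359, -0.0275]
t 33.2167 pos [ 0.4321 -0.1359 -0.0275] jawyaw 15.69 ydir [-0.001  0.    -1.   ] F [-0.4 -0.6  0.5] w 0.0513 j [-0.3   0.09 -0.57  0.9   0.    0.99]
```

View pics/w45.png

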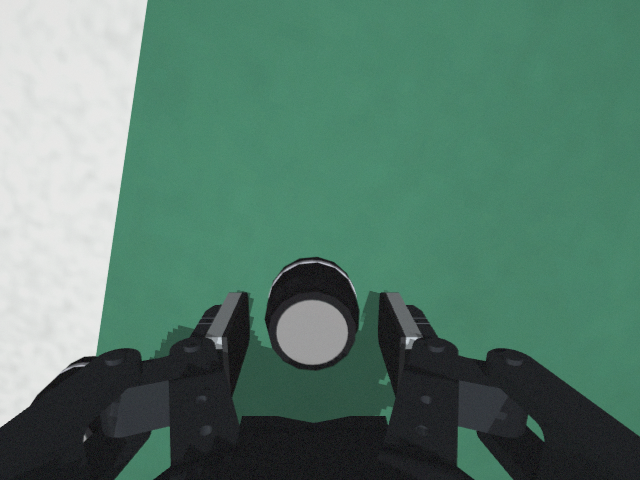

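The loupe is centred between the pads at (312,330). 4 mm lower and close.

```bash
python3 -m crank '[0,0,-0.04,0,0,0,0.6,0,0,-0.04,0,0,0,0,0,0,-0.04,0,0,0,0,0,0,-0.04,0,0,0,0,0,0,-0.04,0,0,0,0,0,0,-0.04,0,0,0,0]';  python3 - <<'E'
from h import *
s=st();p=shot("wrist");cv2.imwrite("pics/w46.png",p["frame"][:,:,::-1])
E
python3 -m crank '[0,0,0.2,0,0,0,0,0,0,0.6,0,0,0,0,0,0,0.9,0,0,0,0,0,0,0.9,0,0,0,0]'; python3 - <<'E'
from h import *
s=st();p=shot("wrist");cv2.imwrite("pics/w47.png",p["frame"][:,:,::-1])
E
```

```text
t: 33.77
ee_pos: [0.4339, -0.1365, -0.0292]
tcp_rot: [-0.563, 0.426, -0.428, 0.564]
contact_force: [-0.6, -0.4, 5.5]
grip_width: 0.0336
t 33.7667 pos [ 0.4339 -0.1365 -0.0292] jawyaw 15.68 ydir [ 0.002 -0.001 -1.   ] F [-0.6 -0.4  5.5] w 0.0336 j [-0.3   0.1  -0.58  0.9  -0.    0.99]
t: 34.15
ee_pos: [0.4377, -0.1376, 0.0671]
tcp_rot: [-0.562, 0.423, -0.431, 0.565]
contact_force: [1.6, -0.6, -0.8]
grip_width: 0.033
t 34.15 pos [ 0.4377 -0.1376  0.0671] jawyaw 15.68 ydir [ 0.012 -0.004 -1.   ] F [ 1.6 -0.6 -0.8] w 0.033 j [-0.3   0.02 -0.43  1.11 -0.    0.99]
```

View pics/w47.png

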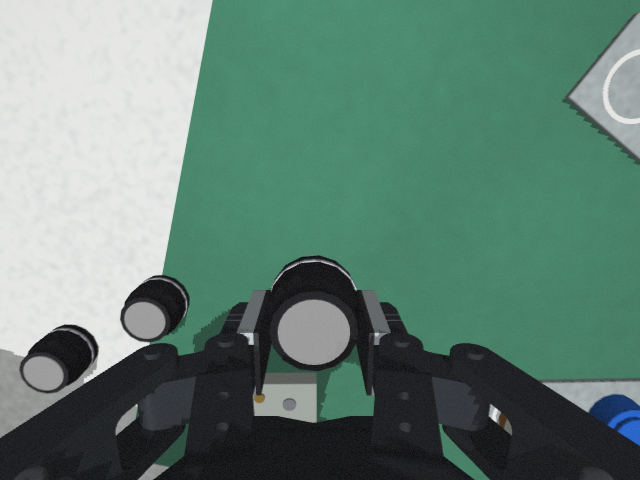

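```bash
for i in 1 2; do python3 -m crank '[0.25,0.22,0,0,0.001,0,0,0.5,0.44,0,0,0.002,0,0,0.75,0.66,0,0,0.002,0,0,0.75,0.66,0,0,0.002,0,0]'|grep ee_; done; python3 -m crank '[0,0,0,0,0,0,0,0,0,0,0,0,0,0]'|grep ee_;python3 - <<'E'
from h import *
s=st();p=shot("wrist");cv2.imwrite("pics/w48.png",p["frame"][:,:,::-1])
E
```

```text
ee_pos: [0.5151, -0.0684, 0.0635]
ee_pos: [0.5933, 0.0009, 0.0617]
ee_pos: [0.5925, 0.0011, 0.0602]
t 35.0333 pos [0.5925 0.0011 0.0602] jawyaw 16.12 ydir [-0.004 -0.    -1.   ] F [ 0.8 -1.2 -0.7] w 0.0336 j [ 0.    0.29 -0.13  1.16 -0.    1.29]
```

View pics/w48.png

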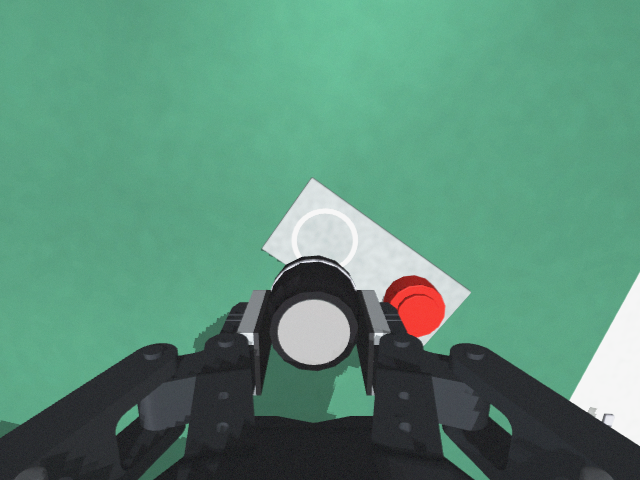

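```bash
python3 - <<'E'
from h import *
s=st();p=shot("wrist");M=R.from_quat(s["tcp_rot"]).as_matrix()
w=back(p,(324.8,240.2),.005);print(w,np.linalg.norm(back(p,(324.8,208.5),.005)-w),np.linalg.norm(back(p,(291.5,240.2),.005)-w))
k=tb(p,(314,332),-.0612);print("loupe in tool",k)
j=s["ee_pos"]+M@np.array([k[0],0,k[2]]);print("need",w[:2]-j[:2])
E
```

```text
t 35.0833 pos [0.5922 0.0006 0.0607] jawyaw 16.08 ydir [-0.003 -0.    -1.   ] F [-0.9 -0.4 -0.1] w 0.0336 j [ 0.    0.28 -0.13  1.16 -0.    1.29]
[0.59700383 0.00531037 0.005     ] 0.020445345957773264 0.021196845289315078
loupe in tool [-0.00229961 -0.0612     -0.00103217]
need [0.00643563 0.00276854]
```

```bash
python3 -m crank '[0.06,0.03,-0.2,0,-0.001,0,0,0.064,0.03,-0.45,0,-0.001,0,0,0.064,0.03,-0.55,0,-0.001,0,0,0.064,0.03,-0.55,0,-0.001,0,0,0.064,0.03,-0.55,0,-0.001,0,0]'|grep ee_;  python3 - <<'E'
from h import *
s=st();p=shot("wrist");cv2.imwrite("pics/w49.png",p["frame"][:,:,::-1])
E
```

```text
ee_pos: [0.5976, 0.0027, 0.0061]
t 35.55 pos [0.5976 0.0027 0.0061] jawyaw 15.99 ydir [-0.001 -0.    -1.   ] F [ 0.9  0.9 -0.4] w 0.0333 j [ 0.    0.32 -0.21  1.04 -0.    1.3 ]
```

View pics/w49.png

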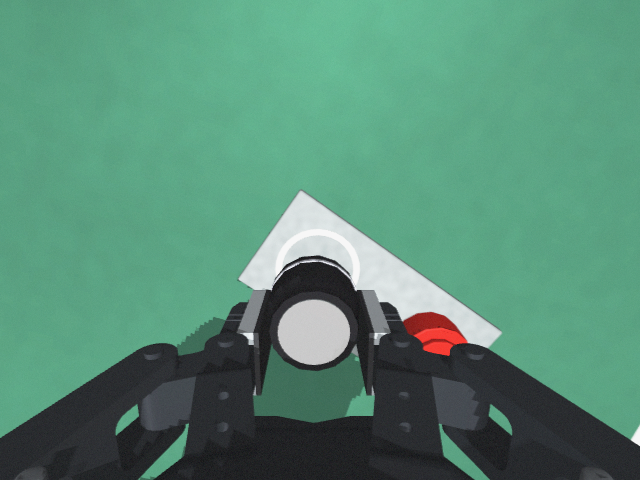

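```bash
python3 - <<'E'
from h import *
s=st();p=shot("wrist");M=R.from_quat(s["tcp_rot"]).as_matrix()
w=back(p,(317.8,269),.005);print(w,np.linalg.norm(back(p,(317.8,229),.005)-w),np.linalg.norm(back(p,(276,269),.005)-w))
j=s["ee_pos"]+M@np.array([-.0023,0,-.001]);print("need",w[:2]-j[:2])
E
```

```text
t 35.6 pos [0.5986 0.0029 0.0071] jawyaw 16.0 ydir [ 0.001 -0.    -1.   ] F [-0.6 -0.4 -0.1] w 0.0334 j [ 0.    0.32 -0.21  1.04 -0.    1.3 ]
[0.59878236 0.00581709 0.005     ] 0.020687593240283134 0.021014510105309744
need [0.00180577 0.00102869]
```

```bash
python3 -m crank '[0.018,0.01,-0.1,0,0,0,0,0.018,0.01,-0.2,0,0,0,0,0.018,0.01,-0.26,0,0,0,0,0.018,0.01,-0.27,0,0,0,0,0.018,0.01,-0.27,0,0,0,0]';  python3 - <<'E'
from h import *
s=st();p=shot("wrist");cv2.imwrite("pics/w50.png",p["frame"][:,:,::-1])
E
```

```text
t: 36.07
ee_pos: [0.6001, 0.004, -0.0205]
tcp_rot: [0.565, -0.425, 0.426, -0.565]
contact_force: [0.7, 0.0, -0.5]
grip_width: 0.0334
t 36.0667 pos [ 0.6001  0.004  -0.0205] jawyaw 16.02 ydir [ 0. -0. -1.] F [ 0.7  0.  -0.5] w 0.0334 j [ 0.01  0.34 -0.24  0.99 -0.    1.3 ]
```

View pics/w50.png

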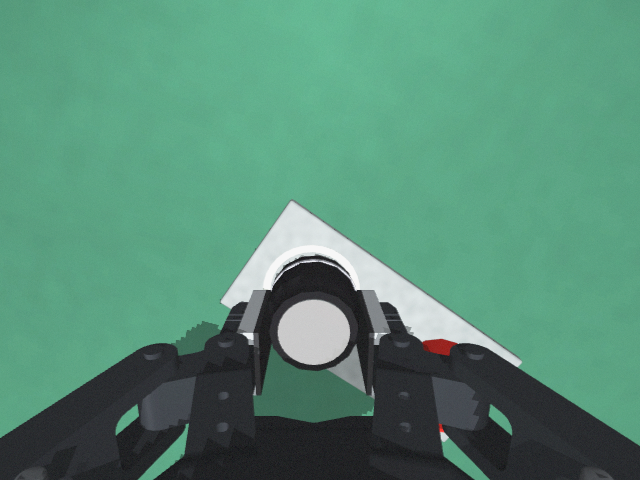

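```bash
python3 -m crank '[0,0,-0.02,0,0,0,0,0,0,-0.03,0,0,0,0,0,0,-0.03,0,0,0,0,0,0,-0.03,0,0,0,0]'; python3 -m crank '[0,0,0,0,0,0,0.52,0,0,0,0,0,0,0.52,0,0,0,0,0,0,0.52,0,0,0,0,0,0,0.52]'
python3 -m crank '[0,0,0.2,0,0,0,0.52,0,0,0.6,0,0,0,0.6,0,0,0.95,0,0,0,0.6,0,0,0.95,0,0,0,0.6]'; python3 - <<'E'
from h import *
s=st();p=shot("wrist");cv2.imwrite("pics/w51.png",p["frame"][:,:,::-1])
E
```

```text
t: 36.45
ee_pos: [0.6006, 0.004, -0.0229]
tcp_rot: [-0.565, 0.425, -0.426, 0.565]
contact_force: [0.4, -0.1, -0.4]
grip_width: 0.0333
t: 36.78
ee_pos: [0.6007, 0.004, -0.0227]
tcp_rot: [-0.565, 0.425, -0.426, 0.565]
contact_force: [0.2, 0.3, 0.3]
grip_width: 0.0444
t: 37.12
ee_pos: [0.6048, 0.004, 0.08]
tcp_rot: [-0.562, 0.422, -0.429, 0.567]
contact_force: [1.0, 0.2, 0.5]
grip_width: 0.0515
t 37.1167 pos [0.6048 0.004  0.08  ] jawyaw 16.02 ydir [ 0.012 -0.    -1.   ] F [1.  0.2 0.5] w 0.0515 j [ 0.01  0.29 -0.09  1.18 -0.    1.3 ]
```

View pics/w51.png

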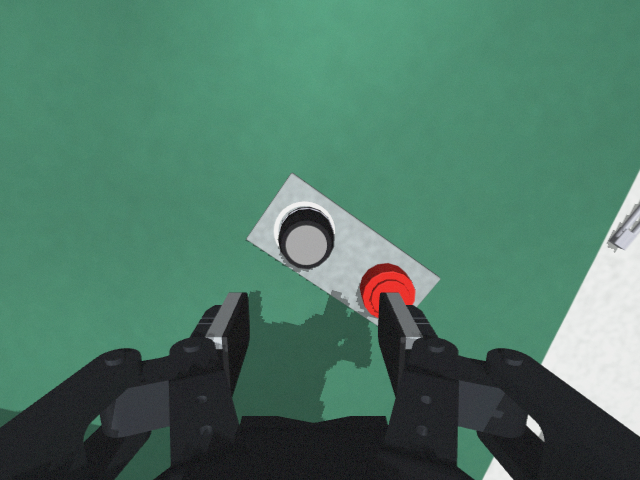

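Loupe stands on the red pot's ring. Backing off for a final check of everything.

```bash
python3 -m crank '[-0.3,0,0.3,0,0,0,0.6,-0.7,0,0.7,0,0,0,0.6,-1,0,1,0,0,0,0.6,-1,0,1,0,0,0,0.6]'|grep ee_; for i in 1 2 ; do python3 -m crank '[-0.35,0,0,0,0,0,0.6,-0.7,0,0,0,0,0,0.6,-1,0,0,0,0,0,0.6,-1,0,0,0,0,0,0.6]'|grep ee_; done; python3 - <<'E'
from h import *
s=st();p=shot("top");cv2.imwrite("pics/t60.png",p["frame"][:,:,::-1])
q=shot("side");cv2.imwrite("pics/s60.png",cv2.resize(q["frame"][130:360,280:480,::-1],None,fx=3.5,fy=2.6,interpolation=cv2.INTER_CUBIC))
# predicted pixels
for n,X in dict(knob=(.6112,.2640,.064),plate_top=(.520,.430,.084),loupe=(.5985,.005,.037),jar=(.6263,-.229,.047)).items(): print(n,proj(p,X).round(1))
for n in("plate","tray","loupe","jar","cover"):
  for r in net(p,n):
    if r["confidence"]>.4: print(n,r["confidence"],r["uv"])
f=p["frame"];c=lambda x,y,w,h,k:cv2.resize(f[y:y+h,x:x+w],None,fx=k,fy=k,interpolation=cv2.INTER_CUBIC)
a=cv2.hconcat([c(95,185,75,60,5),c(180,150,75,60,5)]);b=cv2.hconcat([c(295,140,75,60,5),c(400,128,75,60,5)])
cv2.imwrite("pics/t60c.png",cv2.vconcat([a,b])[:,:,::-1])
E
```

```text
ee_pos: [0.5017, 0.004, 0.1797]
ee_pos: [0.3966, 0.004, 0.1793]
ee_pos: [0.2923, 0.004, 0.1787]
t 38.1667 pos [0.2923 0.004  0.1787] jawyaw 16.02 ydir [ 0.007 -0.    -1.   ] F [ 1.  -0.5  0. ] w 0.0514 j [ 0.01 -0.32 -0.47  1.42 -0.    1.31]
knob [203.  171.8]
plate_top [115.7 211.4]
loupe [328.1 183.1]
jar [440.2 170.6]
plate 0.83 [120.2, 216.1]
tray 0.73 [461.7, 257.3]
loupe 0.74 [426.9, 300.6]
loupe 0.56 [455.7, 334.6]
jar 0.63 [328.2, 184.8]
jar 0.54 [438.0, 170.9]
cover 0.95 [209.0, 178.5]
```

View pics/t60.png

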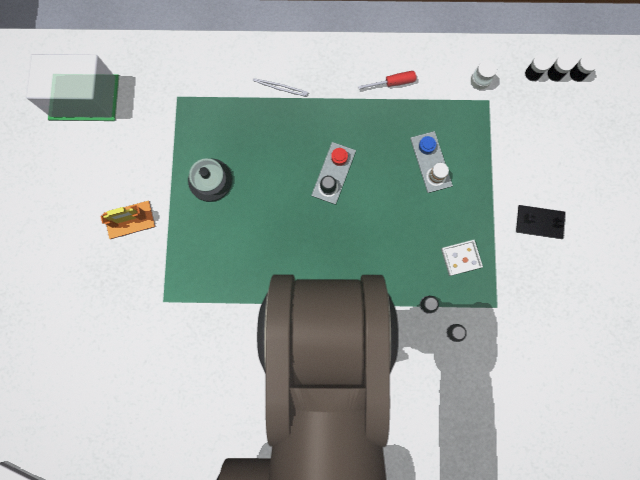

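View pics/t60c.png

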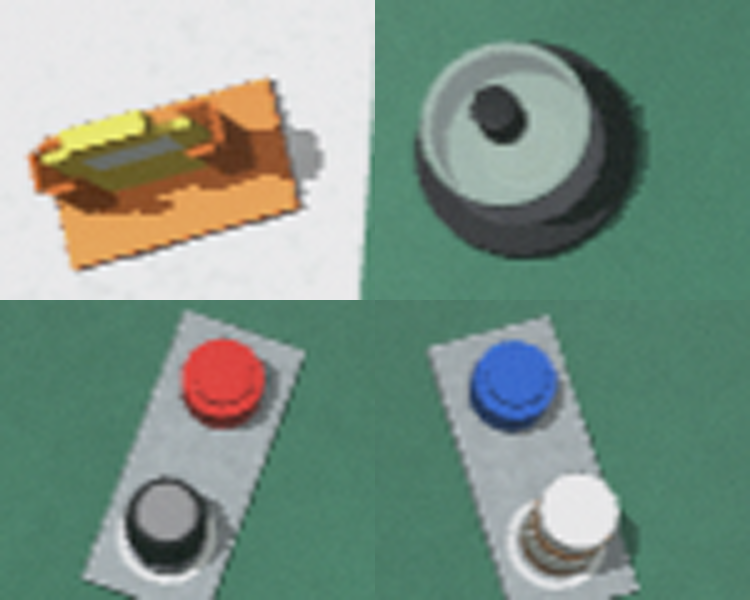

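View pics/s60.png

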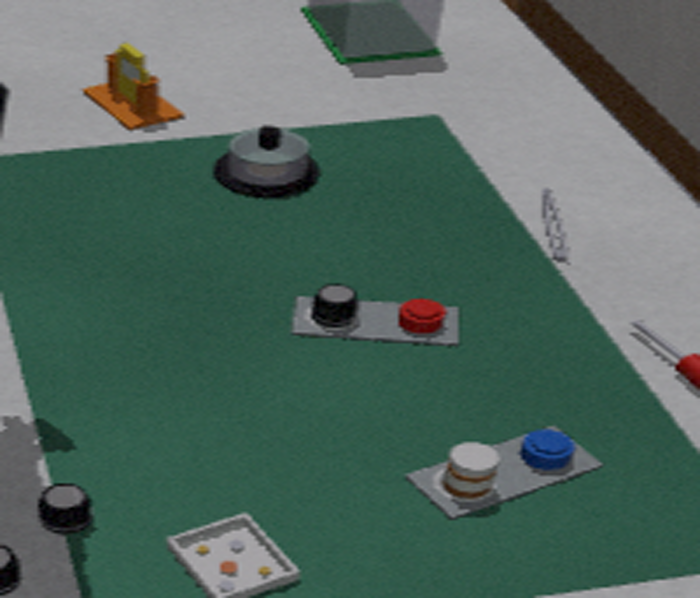

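The crops agree with prediction. Jar cap measures (440.6,170.4) against (440.2,170.6) expected, and the lens (329,182.4) against (328.1,183.1). Knob is (203.4,171) against (203,171.8) and bar top (116,211.4) against (115.7,211.4). One more height check on the plate in the side view.

```bash
python3 - <<'E'
from h import *
q=shot("side");f=q["frame"]
hsv=cv2.cvtColor(f,cv2.COLOR_RGB2HSV);m=cv2.inRange(hsv,(22,110,60),(35,255,255));m[:130]=0;m[200:]=0;m[:,:290]=0;m[:,350:]=0
ys,xs=np.nonzero(m);print(xs.min(),xs.max(),ys.min(),ys.max())
d=np.array([np.cos(np.radians(106.3)),np.sin(np.radians(106.3)),0])
for up in(0,.005,.01):
  print(up,[proj(q,np.array([.520,.430,h+.006+up])+d*t).round(1).tolist() for h,t in((.078,.017),(.078,-.017),(.062,-.03))])
im=cv2.resize(f[140:190,295:345,::-1],None,fx=12,fy=12,interpolation=cv2.INTER_NEAREST);cv2.imwrite("pics/s61.png",im)
t=shot("top");a=[r for r in net(t,"tray")][0];ys,xs=np.nonzero(a["pixels"]);print("tray box",xs.min(),ys.min(),xs.max(),ys.max())
E
```

```text
313 322 147 168
0 [[315.2, 146.6], [320.0, 151.5], [321.9, 157.6]]
0.005 [[315.2, 145.3], [319.9, 150.2], [321.8, 156.3]]
0.01 [[315.2, 143.9], [319.9, 148.8], [321.8, 155.0]]
tray box 442 240 481 274
```

View pics/s61.png

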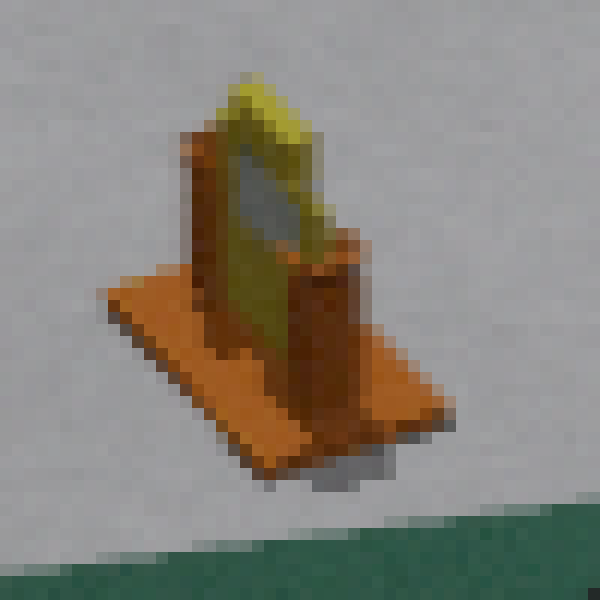

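The plate's top row is 147 in the side view against 146.6 predicted when fully seated. The tray's outline is unchanged. Handing in.

```bash
python3 -c "
from h import *
st();print(ctrl.finish_job())"
```

```text
t 38.6667 pos [0.297  0.004  0.1791] jawyaw 16.02 ydir [ 0.008 -0.    -1.   ] F [-0.2  0.3  0.1] w 0.0511 j [ 0.01 -0.32 -0.46  1.42 -0.    1.31]
the job is handed in; nothing more can be done
None
```

I set out the whole bench and handed the job in at 38.7 s of the 141 s allowed; the hand-in gives no verdict. The order was: plate into the stand, movement on the holder, cover over it, jar on the blue pot's ring, then the leftmost loupe on the red pot's ring.

**Last checks:**
- **Position:** in the top view the knob, loupe lens, jar cap and plate bar were all within about 1 px (2 mm) of where they should be.
- **Plate height:** the side view put the plate's top at row 147 against 146.6 predicted for fully seated. One pixel there is about 4 mm of height, so this is only a coarse check of the 3 mm limit. The release height and the wrist view after release also fit a seated plate.
- **Tray:** its outline in the top view matched its starting position to within 1 px.
- **Upright and clear:** everything stood upright and the arm was well away from it.

**What disagreed or went wrong:**
- **First plate grasp:** it closed on nothing. The cameras showed the real fingertips about 40–45 mm short of the reported tool point, so I worked with that offset from then on.
- **Movement grasp:** the closing fingers pressed on the bench with about 60 N total. That is below the 120 N wrist limit, and nothing moved out of place.
- **Shifts:** they came out about 4% long with some sideways drift, which I corrected from the measured pose.
- **Network labels:** in the last picture the network labelled the placed loupe "jar". The picture itself shows the loupe on the red ring.

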